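# Find the power supply that rattles

### The job

One of the three sealed power supplies on the blue mat has a heavy part loose inside. Lift them and tip them end to end to feel which one shifts, then set that one down flat in the red tray; the sound ones must end up lying flat where they were at the start. Do not drop any of them.

Things in the scene. Friction and masses are not known exactly. Their poses are not given: they have to be found in the camera images.
- psu_1: one of three identical-looking sealed black boxes, 150 x 52 x 36 mm (x, y, z), about 0.5 kg, white label on top, flat on the blue mat (its top 4 mm above the bench); origin at the centre of the underside, x towards the output jack. Exactly one of the three, any of them, has a loose 0.2 kg core inside; they weigh nearly alike
- psu_2: one of three identical-looking sealed black boxes, 150 x 52 x 36 mm (x, y, z), about 0.5 kg, white label on top, flat on the blue mat (its top 4 mm above the bench); origin at the centre of the underside, x towards the output jack. Tipped 20 degrees or more along x, a loose core slides within 0.5 s, up to 80 mm end to end, and stays there when levelled again
- psu_3: one of three identical-looking sealed black boxes, 150 x 52 x 36 mm (x, y, z), about 0.5 kg, white label on top, flat on the blue mat (its top 4 mm above the bench); origin at the centre of the underside, x towards the output jack. Held level by its middle, a rattler's moment about its y changes by about 0.17 N m between tipping one way and the other; a sound one's does not
- tray: shallow open red tray fixed on the mat, outside 210 x 140 x 14 mm (x, y, z), walls 5 mm, floor 5 mm thick, so inside 200 x 130 mm and 9 mm deep; origin at the centre of its underside (on the mat), x along its length, z up

How it is judged (in metres and radians):
On the way:
1. at least one power supply has been lifted off the mat and tipped along its length by 15 degrees or more (((height (world z) of psu_1 above 0.03 m and not (angle between psu_1's own x axis and vertical between 1.309 and 1.833 rad)) or (height (world z) of psu_2 above 0.03 m and not (angle between psu_2's own x axis and vertical between 1.309 and 1.833 rad)) or (height (world z) of psu_3 above 0.03 m and not (angle between psu_3's own x axis and vertical between 1.309 and 1.833 rad)))), for 0.2 s.
At the end, for the whole second after the job is handed in: The rattling power supply lies flat (within 7 degrees) on the floor of the red tray, within the walls (centres within 50 mm); the two sound ones lie flat (within 7 degrees) within 40 mm of where they started; all are at rest (core_c0: the loose core, inside the rattling one) (horizontal distance between core_c0 and tray below 0.1 m and ((horizontal distance between psu_1 and tray below 0.05 m and z of psu_1 in the frame of tray below 0.012 m and distance of each of psu_2, psu_3 from where it was at the start of the episode below 0.04 m) or (horizontal distance between psu_2 and tray below 0.05 m and z of psu_2 in the frame of tray below 0.012 m and distance of each of psu_1, psu_3 from where it was at the start of the episode below 0.04 m) or (horizontal distance between psu_3 and tray below 0.05 m and z of psu_3 in the frame of tray below 0.012 m and distance of each of psu_1, psu_2 from where it was at the start of the episode below 0.04 m)) and angle between each of psu_1, psu_2, psu_3's own z axis and vertical below 0.12 rad and linear speed of each of psu_1, psu_2, psu_3 below 0.03 m/s); the robot touches nothing.
It fails at once if a power supply is dropped or thrown: it moves faster than 0.7 m/s (a fall of about 25 mm) with no finger touching it ((contact force between the fingers and psu_1 below 0.05 N and linear speed of psu_1 above 0.7 m/s) or (contact force between the fingers and psu_2 below 0.05 N and linear speed of psu_2 above 0.7 m/s) or (contact force between the fingers and psu_3 below 0.05 N and linear speed of psu_3 above 0.7 m/s)).
It also fails if it takes over 72 s, if anything falls off the work surface, if the arm or the gripper's body presses on something with over 40 N, if the wrist force passes 120 N, or if a joint passes its speed limit or range.

### The arm

A 6-joint arm with a two-finger parallel gripper is mounted at the origin on the work surface. World frame = base frame: x ahead of the robot, y to its left, z up, the work surface at z = 0. Lengths are in m, angles in degrees, forces in N, time in s.
With the tool pointing down it reaches from about 0.375 to 0.9 m from the base axis. Payload 3.1 kg.
Tool frame: the origin (TCP) lies at the very end of the fingers, on their centre line; the grasp point (between the pads) lies 19 mm behind it; z points along the fingers, x is the direction in which the jaws open and shut, and the axes are right-handed (so a half turn about z gives the same grasp; the last joint's range is limited). The gripper opens to 87 mm and grips with 3 to 60 N. Pads are 19 mm wide; open, the fingers measure 117 mm over their backs; the gripper's body (75 mm by 190 mm) begins 51 mm behind the grasp point.
Start: joints at [-77.951, 30.224, 82.088, -0, 67.689, -10.227], TCP at [0.237, -0.578, 0.223] pointing down, gripper open.
Joint ranges: [-176.69, 176.69], [-43.24, 126.21], [12.49, 139.97], [-82, 262], [0, 151.66], [-163.58, 163.58]. Speed limits (degrees/s): [159.86, 159.86, 180, 180, 180, 180].

### API

Orientations are given as a 3x3 rotation matrix whose columns are the frame's x, y, z axes.
In Python, from rig import bot gives the robot as it stands.
- The arm moves only by the tool arm_command, never from a script. Its argument "plan" is a list of rows, each an object of numbers: "claw": the opening, from 0 (shut) to 1 (fully open); "dx", "dy", "dz": the shift along the tool's x, y, z in cm; "twist": the turn about the tool's z in degrees. A call has 1 to 8 rows; each row is the pose to reach, as a shift and turn from the pose measured when the call began, along the tool's axes at that moment; what a row does not reach only later rows make up. A row lasts 1/12 s, in which the tool goes at most 41.7 mm and 7.16 degrees, less where a joint would pass 70% of its speed; a pose out of reach is approached as far as the arm can. A call with a gripper value outside its range is refused whole. The fingers move at their own pace and stop on an object; the grip force is fixed at half the most. Time passes only in rows, so rows that repeat a pose let the fingers close. It gives the time, the measured TCP pose, the force and the opening at its end, in the units of the state.
- bot.read_state(): the state, without advancing time (a new reading comes with each control period).
- bot.capture(name): name is "side" or "top"; returns the picture (420x560x3 uint8, red, green, blue); there is no depth.
- bot.calibration(name): a dict with "intrinsics" (3x3 intrinsics, pixels), "k1" (the pictures are not rectified: a ray, as slopes to the right and down, at radius r is drawn at 1 + k1 r^2 times it, then the intrinsics apply), "rvec" (rotation vector, rad) and "tvec" (3), from world to camera coordinates, as OpenCV has them. Camera axes: x right, y down, z forward; pixel columns grow to the right and rows downward; lengths in m; the calibration is good to about 2 mm. A picture is of the moment at which its call begins. calibration takes no time and is no camera call.
- bot.hand_in(): hands the job in, once; it reports no verdict.
The state is a dict: "time_s": time; "joint_positions": joint angles; "qvel": joint speeds; "tau": joint torques, N m; "position": TCP position; "tcp_rot": TCP orientation; "force": force on the tool from outside, world axes, zero at the start; "moment": the same for the moment, N m; "opening": opening from 0.0 (shut) to 1.0 (fully open).
Only numpy, scipy, OpenCV 4.12 (cv2) and the standard library are available. Lean on these libraries where they do the work, as an engineer would, in place of code of your own. Each camera call takes 0.05 s, during which the arm holds its last target.

## Working session

There is one attempt and no reset: what is moved stays moved. The work goes in short steps, Python scripts to look and compute and a tool call to move; the robot and the scene stay as the last step left them, time stands still between calls to the robot, and variables do not carry over. Pictures are saved under pics/ and viewed, and the job is handed in when it is done.

Besides the shell and the picture viewer there is one more tool, called after "Call:" as name(argument=value, ...) on one line, values as JSON. arm_command: Moves the arm, as the interface text tells. Its arguments: {"type":"object","properties":{"plan":{"type":"array"}},"required":["plan"]}

```bash
ls; mkdir -p pics; python3 - <<'E'
from rig import bot
import cv2,numpy as np
s=bot.read_state(); print(s)
for n in("top","side"):
    im=bot.capture(n); cv2.imwrite(f"pics/{n}0.png",im[:,:,::-1]); print(n,bot.calibration(n))
E
```

```text
pics
{'time_s': 0.0, 'joint_positions': array([-7.79507546e+01,  3.02772835e+01,  8.21552502e+01,  4.01251537e-04,
        6.76875195e+01, -1.02279050e+01]), 'qvel': array([ 0.03005937, -0.02728922, -0.1090674 , -0.07960314, -0.04397766,
       -0.00205234]), 'tau': array([-7.75077369e-04, -4.40044820e+01, -1.76592654e+01,  6.32943562e-02,
        5.84096066e-02, -1.72167606e-04]), 'position': array([ 0.2368015 , -0.577634  ,  0.22159596]), 'tcp_rot': array([[ 3.79084244e-01, -9.25362065e-01, -4.31067064e-04],
       [-9.25359870e-01, -3.79084300e-01,  2.05051052e-03],
       [-2.06087541e-03, -3.78424068e-04, -9.99997805e-01]]), 'force': array([-0.11640865, -0.49572045,  0.10837457]), 'moment': array([-0.03389175,  0.01602792, -0.00678513]), 'opening': 1.0004463642566574}
top {'intrinsics': array([[454.43790853,   0.        , 289.60192514],
       [  0.        , 454.43790853, 208.64504547],
       [  0.        ,   0.        ,   1.        ]]), 'k1': 0.05133758430597053, 'rvec': array([ 2.14198305, -2.1276207 ,  0.15960662]), 'tvec': array([0.01663879, 0.52414992, 0.72866632])}
side {'intrinsics': array([[516.29901255,   0.        , 279.49079898],
       [  0.        , 516.29901255, 216.55841448],
       [  0.        ,   0.        ,   1.        ]]), 'k1': -0.13227845984101547, 'rvec': array([ 0.84167818, -2.46349724,  1.16856677]), 'tvec': array([0.40666037, 0.22306815, 0.81814892])}
```

View pics/top0.png

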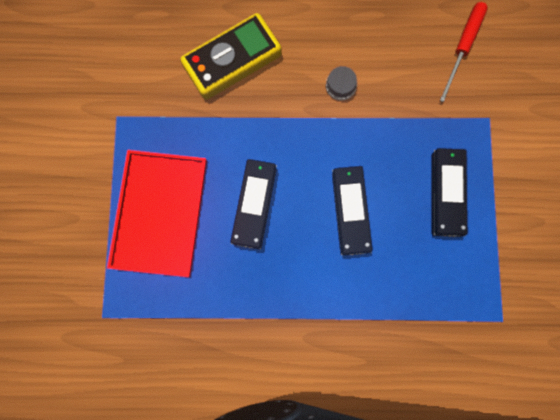

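View pics/side0.png

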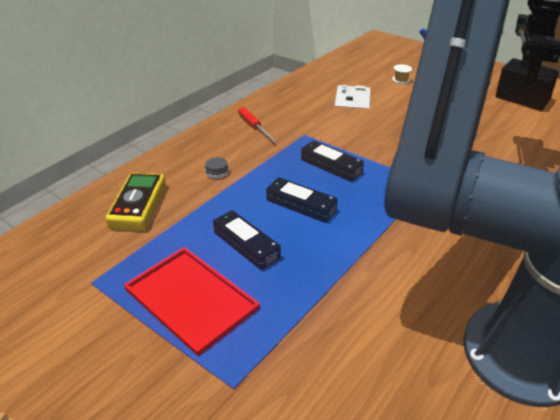

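```bash
cat > h.py <<'E'
import numpy as np,cv2
from rig import bot
def ray(n,uv,z):
    c=bot.calibration(n);K=c["intrinsics"];R,_=cv2.Rodrigues(c["rvec"]);t=c["tvec"]
    p=[(uv[0]-K[0,2])/K[0,0],(uv[1]-K[1,2])/K[1,1]];p=np.array(p);q=p.copy()
    for _ in range(20): q=p/(1+c["k1"]*(q@q))
    d=R.T@np.array([q[0],q[1],1]);o=-R.T@t
    return o+d*(z-o[2])/d[2]
def find(im,n="top"):
    h=cv2.cvtColor(im,cv2.COLOR_RGB2HSV)
    w=((h[...,1]<60)&(h[...,2]>190)).astype(np.uint8)
    bl=((h[...,2]<75)).astype(np.uint8)
    out=[]
    for nm,m,z,a0,a1 in(("label",w,.04,300,2000),("box",cv2.morphologyEx(w|bl,cv2.MORPH_OPEN,np.ones((3,3))),.04,1200,5000),("tray",((h[...,1]>180)&((h[...,0]<8)|(h[...,0]>172))&(h[...,2]>120)).astype(np.uint8),.018,4000,20000)):
        for c in cv2.findContours(m,cv2.RETR_EXTERNAL,cv2.CHAIN_APPROX_NONE)[0]:
            a=cv2.contourArea(c)
            if a0<a<a1:
                P=np.array([ray(n,p[0],z)[:2] for p in c],np.float32)
                r=cv2.minAreaRect(P); b=cv2.boxPoints(r)
                e=b[1]-b[0] if np.linalg.norm(b[1]-b[0])>np.linalg.norm(b[2]-b[1]) else b[2]-b[1]
                if e[0]<0:e=-e
                print(nm,np.round(c.mean((0,1))),a,"ctr",np.round(r[0],4),"size",np.round(r[1],4),"long-axis deg",round(float(np.degrees(np.arctan2(e[1],e[0]))),1))
E
python3 - <<'E'
from h import *
im=cv2.imread("pics/top0.png")[:,:,::-1].copy()
find(im)
cr=cv2.resize(im[135:270,220:480],None,fx=3,fy=3,interpolation=cv2.INTER_CUBIC)
cv2.imwrite("pics/crop0.png",cr[:,:,::-1])
for uv in((347,174),(345,251),(368,244),(261,167),(237,237),(261,240),(452,155),(441,226),(463,226)):print(uv,ray("top",uv,.04).round(4))
E
```

```text
label [352. 202.] 665.0 ctr [ 0.5368 -0.0854] size [0.0619 0.0338] long-axis deg 5.5
label [254. 195.] 652.5 ctr [0.5471 0.0809] size [0.0337 0.0619] long-axis deg -9.9
label [452. 183.] 667.5 ctr [ 0.5696 -0.2552] size [0.0336 0.0615] long-axis deg -2.4
box [289. 413.] 1639.0 ctr [0.2045 0.0189] size [0.0277 0.2254] long-axis deg -89.5
box [349. 210.] 1448.0 ctr [ 0.523  -0.0846] size [0.1475 0.0511] long-axis deg 5.5
box [256. 204.] 1456.0 ctr [0.5327 0.081 ] size [0.0518 0.1484] long-axis deg -9.7
box [449. 193.] 2584.0 ctr [ 0.5549 -0.2494] size [0.0568 0.1502] long-axis deg -2.3
box [222.  59.] 1526.0 ctr [0.8    0.1421] size [0.0666 0.1129] long-axis deg -57.6
tray [157. 213.] 9490.5 ctr [0.5209 0.2503] size [0.1412 0.2095] long-axis deg -5.8
(347, 174) [ 0.5851 -0.0779  0.04  ]
(345, 251) [ 0.4532 -0.0729  0.04  ]
(368, 244) [ 0.4652 -0.1114  0.04  ]
(261, 167) [0.5967 0.07   0.04  ]
(237, 237) [0.4755 0.1083 0.04  ]
(261, 240) [0.4706 0.0678 0.04  ]
(452, 155) [ 0.6191 -0.2574  0.04  ]
(441, 226) [ 0.4964 -0.2335  0.04  ]
(463, 226) [ 0.4967 -0.2697  0.04  ]
```

View pics/crop0.png

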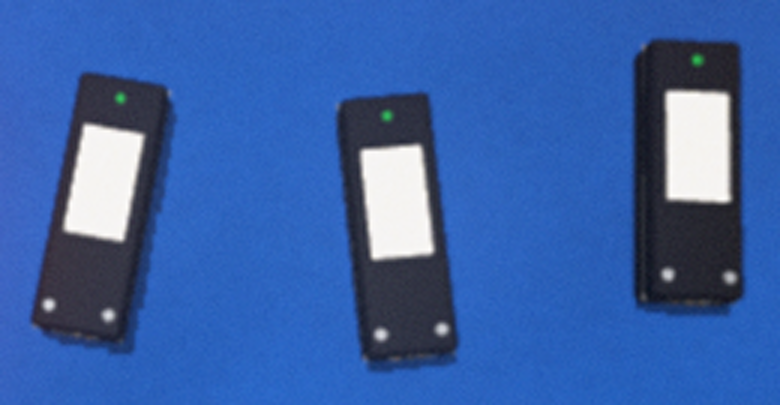

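```bash
cat >> h.py <<'E'
B={"R":((.555,-.2546),-2.4),"M":((.5225,-.0868),5.5),"L":((.5328,.0833),-9.8),"T":((.521,.250),-5.8)}
def pt(k,a,z):
    c,y=B[k];y=np.radians(y);return np.array([c[0]+a*np.cos(y),c[1]+a*np.sin(y),z])
def go(p,yaw=None,s=None,verb=True):
    s=s or bot.read_state();R=s["tcp_rot"];d=R.T@(np.array(p)-s["position"])*100
    tw=0
    if yaw is not None:
        cur=np.degrees(np.arctan2(R[1,0],R[0,0]));tw=-((yaw+90-cur+90)%180-90)
    print("p",np.round(p,4),"d(cm)",d.round(2),"twist",round(tw,1))
def st():
    s=bot.read_state();R=s["tcp_rot"]
    print("t",round(s["time_s"],2),"pos",s["position"].round(4),"yawx",round(float(np.degrees(np.arctan2(R[1,0],R[0,0]))),1),"tilt z",R[:,2].round(3),"F",s["force"].round(2),"M",s["moment"].round(3),"op",round(s["opening"],3),"J",s["joint_positions"].round(1))
E
python3 -c "
from h import *
go(pt('R',-.072,.10),B['R'][1]);go(pt('R',-.072,.022),B['R'][1])"
```

```text
p [ 0.4831 -0.2516  0.1   ] d(cm) [-20.82 -35.14  12.22] twist 24.7
p [ 0.4831 -0.2516  0.022 ] d(cm) [-20.8  -35.14  20.02] twist 24.7
```

Call:
arm_command(plan=[{"dx": -20.8, "dy": -35.1, "dz": 12.2, "twist": 24.7, "claw": 1}, {"dx": -20.8, "dy": -35.1, "dz": 12.2, "twist": 24.7, "claw": 1}, {"dx": -20.8, "dy": -35.1, "dz": 12.2, "twist": 24.7, "claw": 1}, {"dx": -20.8, "dy": -35.1, "dz": 12.2, "twist": 24.7, "claw": 1}, {"dx": -20.8, "dy": -35.1, "dz": 12.2, "twist": 24.7, "claw": 1}, {"dx": -20.8, "dy": -35.1, "dz": 12.2, "twist": 24.7, "claw": 1}, {"dx": -20.8, "dy": -35.1, "dz": 12.2, "twist": 24.7, "claw": 1}, {"dx": -20.8, "dy": -35.1, "dz": 12.2, "twist": 24.7, "claw": 1}])

```text
time_s: 0.77
position: [0.4297, -0.3215, 0.1262]
tcp_rot: [[-0.043, -0.999, -0.001], [-0.999, 0.043, 0.002], [-0.002, 0.001, -1.0]]
force: [0.8, -1.2, 0.1]
opening: 1.002
```

```bash
python3 -c "
from h import *
st();go(pt('R',-.072,.10),B['R'][1])"
```

```text
t 0.77 pos [ 0.4297 -0.3215  0.1262] yawx -92.5 tilt z [-0.001  0.002 -1.   ] F [ 0.81 -1.19  0.06] M [ 0.02  -0.024  0.01 ] op 1.002 J [-48.8  31.4  99.9   0.1  48.8  43.6]
p [ 0.4831 -0.2516  0.1   ] d(cm) [-7.21 -5.04  2.63] twist -0.1
```

Call:
arm_command(plan=[{"dx": -7.2, "dy": -5.0, "dz": 2.6, "claw": 1}, {"dx": -7.2, "dy": -5.0, "dz": 2.6, "claw": 1}, {"dx": -7.2, "dy": -5.0, "dz": 2.6, "claw": 1}, {"dx": -7.2, "dy": -5.0, "dz": 6, "claw": 1}, {"dx": -7.2, "dy": -5.0, "dz": 9, "claw": 1}, {"dx": -7.2, "dy": -5.0, "dz": 11.4, "claw": 1}, {"dx": -7.2, "dy": -5.0, "dz": 11.4, "claw": 1}])

```text
$.plan[0]: bad value
```

```bash
python3 -c "
from h import *
st();go(pt('R',-.072,.012),B['R'][1])
cv2.imwrite('pics/t1.png',bot.capture('top')[:,:,::-1])
cv2.imwrite('pics/s1.png',bot.capture('side')[:,:,::-1])"
```

```text
t 0.77 pos [ 0.4297 -0.3215  0.1262] yawx -92.5 tilt z [-0.001  0.002 -1.   ] F [ 0.81 -1.19  0.06] M [ 0.02  -0.024  0.01 ] op 1.002 J [-48.8  31.4  99.9   0.1  48.8  43.6]
p [ 0.4831 -0.2516  0.012 ] d(cm) [-7.19 -5.05 11.43] twist -0.1
```

View pics/s1.png

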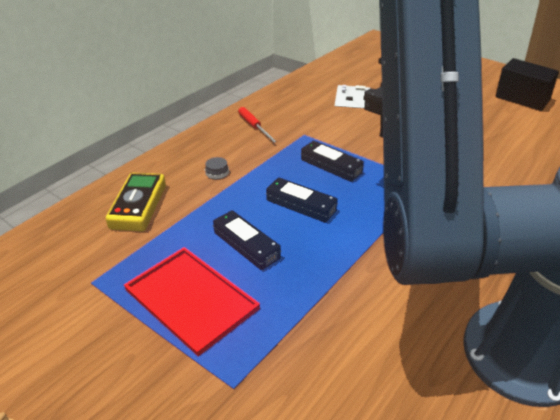

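View pics/t1.png

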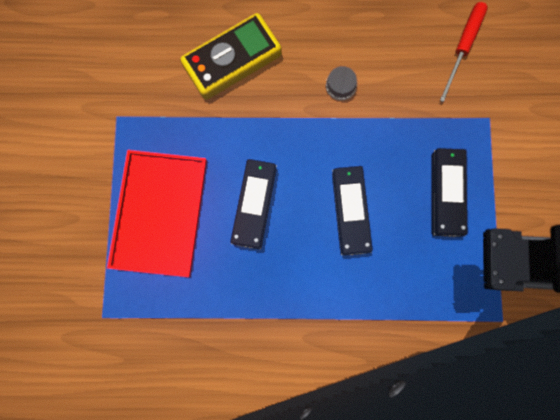

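The call was refused because every row needs every field, so the scene hasn't moved. Both views show the gripper just right of the right-hand box, at about (520,258) in top.

Call:
arm_command(plan=[{"dx": -7.2, "dy": -5.0, "dz": 2.6, "twist": 0, "claw": 1}, {"dx": -7.2, "dy": -5.0, "dz": 2.6, "twist": 0, "claw": 1}, {"dx": -7.2, "dy": -5.0, "dz": 2.6, "twist": 0, "claw": 1}, {"dx": -7.2, "dy": -5.0, "dz": 6, "twist": 0, "claw": 1}, {"dx": -7.2, "dy": -5.0, "dz": 9, "twist": 0, "claw": 1}, {"dx": -7.2, "dy": -5.0, "dz": 11.4, "twist": 0, "claw": 1}, {"dx": -7.2, "dy": -5.0, "dz": 11.4, "twist": 0, "claw": 1}])

```text
time_s: 1.45
position: [0.4792, -0.2438, 0.0071]
tcp_rot: [[-0.036, -0.999, -0.011], [-0.999, 0.036, 0.014], [-0.013, 0.012, -1.0]]
force: [-0.2, -0.4, 0.7]
opening: 0.998
```

```bash
python3 -c "
from h import *
st();go(pt('R',-.072,.012),B['R'][1])
cv2.imwrite('pics/t2.png',bot.capture('top')[:,:,::-1])"
```

```text
t 1.45 pos [ 0.4792 -0.2438  0.0071] yawx -92.0 tilt z [-0.011  0.014 -1.   ] F [-0.2  -0.35  0.68] M [ 0.023  0.012 -0.019] op 0.998 J [-39.   43.5 102.2   0.4  35.3  52.7]
p [ 0.4831 -0.2516  0.012 ] d(cm) [ 0.76 -0.41 -0.51] twist 0.4
```

View pics/t2.png

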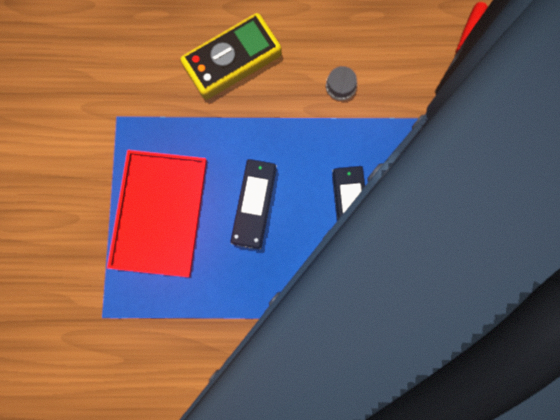

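Top view: the arm hides the right-hand box. The pose is 5–8 mm off (overshoot), so I'll correct it and then close.

Call:
arm_command(plan=[{"dx": 0.76, "dy": -0.4, "dz": -0.5, "twist": 0.4, "claw": 1}, {"dx": 0.76, "dy": -0.4, "dz": -0.5, "twist": 0.4, "claw": 1}, {"dx": 0.76, "dy": -0.4, "dz": -0.5, "twist": 0.4, "claw": 1}])

```text
time_s: 1.75
position: [0.4856, -0.2547, 0.016]
tcp_rot: [[-0.044, -0.999, -0.005], [-0.999, 0.044, 0.009], [-0.008, 0.005, -1.0]]
force: [-0.5, 0.4, -0.5]
opening: 1.0
```

```bash
python3 -c "
from h import *
st();go(pt('R',-.072,.012),B['R'][1])"
```

```text
t 1.75 pos [ 0.4856 -0.2547  0.016 ] yawx -92.5 tilt z [-0.005  0.009 -1.   ] F [-0.45  0.41 -0.53] M [ 0.065  0.01  -0.057] op 1.0 J [-39.5  42.9 100.9   0.3  36.7  52.8]
p [ 0.4831 -0.2516  0.012 ] d(cm) [-0.29  0.27  0.4 ] twist -0.1
```

Call:
arm_command(plan=[{"dx": -0.2, "dy": 0.25, "dz": 0.3, "twist": 0, "claw": 1}, {"dx": -0.2, "dy": 0.25, "dz": 0.3, "twist": 0, "claw": 1}, {"dx": -0.2, "dy": 0.25, "dz": 0.3, "twist": 0, "claw": 0.3}, {"dx": -0.2, "dy": 0.25, "dz": 0.3, "twist": 0, "claw": 0.3}, {"dx": -0.2, "dy": 0.25, "dz": 0.3, "twist": 0, "claw": 0.3}, {"dx": -0.2, "dy": 0.25, "dz": 0.3, "twist": 0, "claw": 0.3}])

```text
time_s: 2.25
position: [0.4832, -0.2524, 0.0131]
tcp_rot: [[-0.044, -0.999, -0.005], [-0.999, 0.044, 0.009], [-0.008, 0.005, -1.0]]
force: [-0.2, 0.0, 0.7]
opening: 0.779
```

```bash
python3 -c "
from h import *
st()"
```

```text
t 2.25 pos [ 0.4832 -0.2524  0.0131] yawx -92.5 tilt z [-0.005  0.009 -1.   ] F [-0.23  0.01  0.72] M [-0.001  0.047 -0.034] op 0.779 J [-39.4  43.1 101.4   0.4  36.   52.8]
```

Call:
arm_command(plan=[{"dx": 0, "dy": 0, "dz": 0, "twist": 0, "claw": 0.3}, {"dx": 0, "dy": 0, "dz": 0, "twist": 0, "claw": 0.3}, {"dx": 0, "dy": 0, "dz": 0, "twist": 0, "claw": 0.3}, {"dx": 0, "dy": 0, "dz": 0, "twist": 0, "claw": 0.3}, {"dx": 0, "dy": 0, "dz": 0, "twist": 0, "claw": 0.3}, {"dx": 0, "dy": 0, "dz": 0, "twist": 0, "claw": 0.3}])

```text
time_s: 2.75
position: [0.4831, -0.2523, 0.013]
tcp_rot: [[-0.044, -0.999, -0.005], [-0.999, 0.044, 0.009], [-0.009, 0.005, -1.0]]
force: [1.0, 0.1, 0.3]
opening: 0.595
```

```bash
python3 -c "
from h import *
st()
cv2.imwrite('pics/s3.png',bot.capture('side')[:,:,::-1])"
```

```text
t 2.75 pos [ 0.4831 -0.2523  0.013 ] yawx -92.5 tilt z [-0.005  0.009 -1.   ] F [0.98 0.09 0.28] M [ 0.021 -0.011  0.028] op 0.595 J [-39.4  43.1 101.4   0.4  36.   52.8]
```

View pics/s3.png

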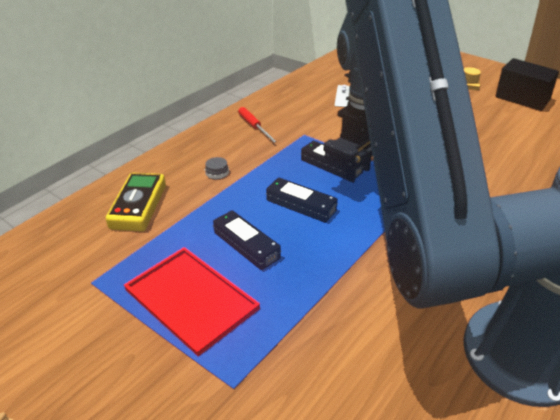

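Call:
arm_command(plan=[{"dx": 0, "dy": -0.1, "dz": -0.8, "twist": 0, "claw": 0.3}, {"dx": 0, "dy": -0.2, "dz": -1.6, "twist": 0, "claw": 0.3}, {"dx": 0, "dy": -0.5, "dz": -2.5, "twist": 0, "claw": 0.3}, {"dx": 0, "dy": -0.9, "dz": -3.5, "twist": 0, "claw": 0.3}, {"dx": 0, "dy": -1.2, "dz": -4.2, "twist": 0, "claw": 0.3}, {"dx": 0, "dy": -1.5, "dz": -4.8, "twist": 0, "claw": 0.3}, {"dx": 0, "dy": -1.5, "dz": -4.8, "twist": 0, "claw": 0.3}])

```text
time_s: 3.38
position: [0.4998, -0.2541, 0.0625]
tcp_rot: [[-0.043, -0.999, -0.002], [-0.999, 0.043, 0.007], [-0.006, 0.002, -1.0]]
force: [1.1, -0.6, -3.8]
opening: 0.593
```

```bash
python3 -c "
from h import *
st()
im=bot.capture('side');cv2.imwrite('pics/s4.png',cv2.resize(im[90:230,220:420],None,fx=3.5,fy=3.5,interpolation=cv2.INTER_CUBIC)[:,:,::-1])"
```

```text
t 3.38 pos [ 0.4998 -0.2541  0.0625] yawx -92.5 tilt z [-0.002  0.007 -1.   ] F [ 1.08 -0.6  -3.82] M [ 0.015  0.221 -0.016] op 0.593 J [-38.5  38.8  98.4   0.3  43.2  53.8]
```

View pics/s4.png

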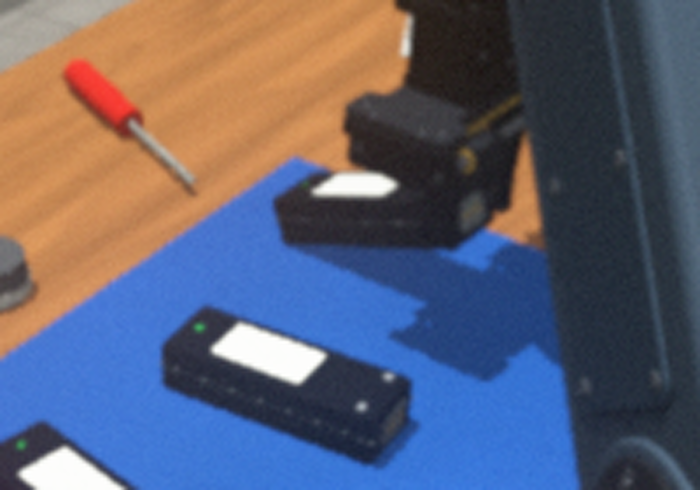

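The picture shows the right-hand box tipping in the fingers, with its far end on the mat near (290,220). I'll take it to about 30° and hold.

Call:
arm_command(plan=[{"dx": 0, "dy": -0.4, "dz": -0.8, "twist": 0, "claw": 0.3}, {"dx": 0, "dy": -0.8, "dz": -1.6, "twist": 0, "claw": 0.3}, {"dx": 0, "dy": -1.2, "dz": -2.3, "twist": 0, "claw": 0.3}, {"dx": 0, "dy": -1.2, "dz": -2.3, "twist": 0, "claw": 0.3}, {"dx": 0, "dy": -1.2, "dz": -2.3, "twist": 0, "claw": 0.3}, {"dx": 0, "dy": -1.2, "dz": -2.3, "twist": 0, "claw": 0.3}, {"dx": 0, "dy": -1.2, "dz": -2.3, "twist": 0, "claw": 0.3}, {"dx": 0, "dy": -1.2, "dz": -2.3, "twist": 0, "claw": 0.3}])

```text
time_s: 4.1
position: [0.5119, -0.2551, 0.085]
tcp_rot: [[-0.044, -0.999, -0.001], [-0.999, 0.044, 0.006], [-0.006, 0.002, -1.0]]
force: [0.7, -0.7, -1.6]
opening: 0.592
```

```bash
python3 -c "
from h import *
st()
im=bot.capture('side');cv2.imwrite('pics/s5.png',cv2.resize(im[90:230,220:420],None,fx=3.5,fy=3.5,interpolation=cv2.INTER_CUBIC)[:,:,::-1])
go(pt('R',-.072,.013))"
```

```text
t 4.1 pos [ 0.5119 -0.2551  0.085 ] yawx -92.5 tilt z [-0.001  0.006 -1.   ] F [ 0.72 -0.74 -1.58] M [-0.152 -0.198 -0.101] op 0.592 J [-37.8  37.2  96.1   0.3  46.9  54.5]
p [ 0.4831 -0.2516  0.013 ] d(cm) [-0.17  2.88  7.2 ] twist 0
```

View pics/s5.png

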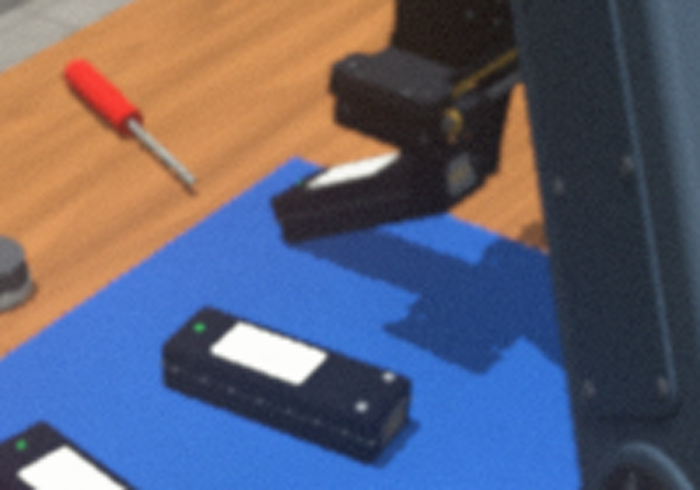

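Call:
arm_command(plan=[{"dx": -0.1, "dy": 0.5, "dz": 1.0, "twist": 0, "claw": 0.3}, {"dx": -0.1, "dy": 1.0, "dz": 2.0, "twist": 0, "claw": 0.3}, {"dx": -0.1, "dy": 1.5, "dz": 3.0, "twist": 0, "claw": 0.3}, {"dx": -0.1, "dy": 1.9, "dz": 4.0, "twist": 0, "claw": 0.3}, {"dx": -0.2, "dy": 2.3, "dz": 5.0, "twist": 0, "claw": 0.3}, {"dx": -0.2, "dy": 2.6, "dz": 6.0, "twist": 0, "claw": 0.3}, {"dx": -0.2, "dy": 2.8, "dz": 6.8, "twist": 0, "claw": 0.3}, {"dx": -0.2, "dy": 2.8, "dz": 6.9, "twist": 0, "claw": 0.3}])

```text
time_s: 4.82
position: [0.4835, -0.2514, 0.015]
tcp_rot: [[-0.045, -0.999, -0.002], [-0.999, 0.045, 0.007], [-0.007, 0.003, -1.0]]
force: [-1.8, -0.9, 0.1]
opening: 0.595
```

```bash
python3 -c "
from h import *
st()
go(pt('R',-.072,.013))"
```

```text
t 4.82 pos [ 0.4835 -0.2514  0.015 ] yawx -92.6 tilt z [-0.002  0.007 -1.   ] F [-1.77 -0.91  0.05] M [-0.307 -0.025 -0.156] op 0.595 J [-39.4  42.8 101.6   0.4  36.   52.9]
p [ 0.4831 -0.2516  0.013 ] d(cm) [0.02 0.04 0.2 ] twist 0
```

Call:
arm_command(plan=[{"dx": 0, "dy": 0, "dz": 0.15, "twist": 0, "claw": 0.3}, {"dx": 0, "dy": 0, "dz": 0.15, "twist": 0, "claw": 0.9}, {"dx": 0, "dy": 0, "dz": 0.15, "twist": 0, "claw": 0.9}, {"dx": 0, "dy": 0, "dz": 0.15, "twist": 0, "claw": 0.9}, {"dx": 0, "dy": 0, "dz": 0.15, "twist": 0, "claw": 0.9}, {"dx": 0, "dy": 0, "dz": 0.15, "twist": 0, "claw": 0.9}])

```text
time_s: 5.32
position: [0.4835, -0.2513, 0.0137]
tcp_rot: [[-0.045, -0.999, -0.002], [-0.999, 0.045, 0.007], [-0.007, 0.002, -1.0]]
force: [0.9, 0.4, -0.2]
opening: 0.861
```

```bash
python3 -c "
from h import *
st()
go(pt('R',0,.013),B['R'][1])"
```

```text
t 5.32 pos [ 0.4835 -0.2513  0.0137] yawx -92.6 tilt z [-0.002  0.007 -1.   ] F [ 0.88  0.41 -0.17] M [ 0.061 -0.002  0.019] op 0.861 J [-39.3  43.  101.6   0.4  35.8  52.9]
p [ 0.555  -0.2546  0.013 ] d(cm) [ 0.01 -7.15  0.05] twist -0.2
```

Call:
arm_command(plan=[{"dx": 0, "dy": -2.5, "dz": 0, "twist": 0, "claw": 0.9}, {"dx": 0, "dy": -5, "dz": 0, "twist": 0, "claw": 0.9}, {"dx": 0, "dy": -7.15, "dz": 0, "twist": 0, "claw": 0.9}, {"dx": 0, "dy": -7.15, "dz": 0, "twist": 0, "claw": 0.9}, {"dx": 0, "dy": -7.15, "dz": 0, "twist": 0, "claw": 0.3}, {"dx": 0, "dy": -7.15, "dz": 0, "twist": 0, "claw": 0.3}, {"dx": 0, "dy": -7.15, "dz": 0, "twist": 0, "claw": 0.3}, {"dx": 0, "dy": -7.15, "dz": 0, "twist": 0, "claw": 0.3}])

```text
time_s: 5.98
position: [0.5535, -0.2541, 0.0133]
tcp_rot: [[-0.045, -0.999, -0.004], [-0.999, 0.045, 0.008], [-0.008, 0.004, -1.0]]
force: [-0.4, -0.5, -0.2]
opening: 0.685
```

Call:
arm_command(plan=[{"dx": 0, "dy": 0, "dz": 0, "twist": 0, "claw": 0.3}, {"dx": 0, "dy": 0, "dz": 0, "twist": 0, "claw": 0.3}, {"dx": 0, "dy": 0, "dz": 0, "twist": 0, "claw": 0.3}, {"dx": 0, "dy": 0, "dz": 0, "twist": 0, "claw": 0.3}, {"dx": 0, "dy": 0, "dz": 0, "twist": 0, "claw": 0.3}])

```text
time_s: 6.4
position: [0.5528, -0.2544, 0.0133]
tcp_rot: [[-0.045, -0.999, -0.005], [-0.999, 0.045, 0.008], [-0.008, 0.005, -1.0]]
force: [-2.9, -2.1, 1.3]
opening: 0.595
```

Call:
arm_command(plan=[{"dx": 0, "dy": 0, "dz": -0.7, "twist": 0, "claw": 0.3}, {"dx": 0, "dy": 0, "dz": -1.4, "twist": 0, "claw": 0.3}, {"dx": 0, "dy": 0, "dz": -2, "twist": 0, "claw": 0.3}, {"dx": 0, "dy": 0, "dz": -2, "twist": 0, "claw": 0.3}, {"dx": 0, "dy": 0, "dz": -2, "twist": 0, "claw": 0.3}, {"dx": 0, "dy": 0, "dz": -2, "twist": 0, "claw": 0.3}])

```text
time_s: 6.9
position: [0.5529, -0.2543, 0.0333]
tcp_rot: [[-0.045, -0.999, -0.005], [-0.999, 0.045, 0.008], [-0.008, 0.006, -1.0]]
force: [0.1, -0.1, -4.7]
opening: 0.595
```

```bash
cat >> h.py <<'E'
def meas(k,n=10):
    F=[];M=[]
    for i in range(n):
        s=bot.read_state();F.append(s["force"]);M.append(s["moment"]);im=bot.capture("side")
    F=np.array(F);M=np.array(M);y=np.radians(B[k][1]);ax=np.array([np.cos(y),np.sin(y),0]);ay=np.array([-ax[1],ax[0],0])
    print(k,"F",F.mean(0).round(2),"sd",F.std(0).round(2),"My",(M@ay).round(3),"mean",(M@ay).mean().round(4),"Mx",(M@ax).mean().round(4))
    p=bot.read_state()["position"]-pt(k,0,0);print("grip offset along box x,y",(p@ax).round(4),(p@ay).round(4))
    return im
E
python3 -c "
from h import *
st()
im=meas('R');st()
cv2.imwrite('pics/s6.png',cv2.resize(im[90:230,220:420],None,fx=3.5,fy=3.5,interpolation=cv2.INTER_CUBIC)[:,:,::-1])"
```

```text
t 6.9 pos [ 0.5529 -0.2543  0.0333] yawx -92.6 tilt z [-0.005  0.008 -1.   ] F [ 0.13 -0.1  -4.74] M [-0.008  0.046 -0.021] op 0.595 J [-35.3  43.9  91.6   0.3  45.   57. ]
R F [-0.22  0.05 -5.12] sd [0.53 0.66 0.6 ] My [ 0.045  0.024 -0.033  0.016  0.123  0.003  0.034  0.012 -0.029  0.035] mean 0.0231 Mx 0.0168
grip offset along box x,y -0.0021 -0.0
t 7.4 pos [ 0.5529 -0.2545  0.0332] yawx -92.6 tilt z [-0.005  0.008 -1.   ] F [ 0.69 -0.65 -5.17] M [ 0.025  0.025 -0.01 ] op 0.592 J [-35.3  43.9  91.6   0.3  45.   57. ]
```

View pics/s6.png

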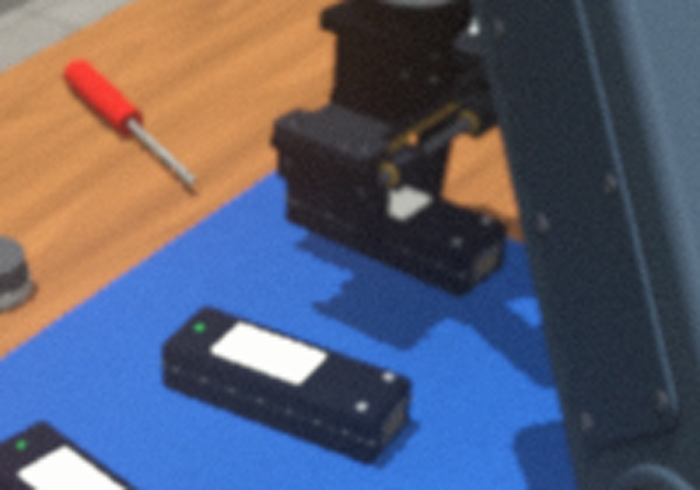

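Side view: the right-hand box hangs level, gripped by its middle. My is about 0.02, probably sound, but I need the opposite tip to compare. Setting it down and tipping from the far end.

Call:
arm_command(plan=[{"dx": 0, "dy": 0, "dz": 0.8, "twist": 0, "claw": 0.3}, {"dx": 0, "dy": 0, "dz": 1.6, "twist": 0, "claw": 0.3}, {"dx": 0, "dy": 0, "dz": 1.95, "twist": 0, "claw": 0.3}, {"dx": 0, "dy": 0, "dz": 1.95, "twist": 0, "claw": 0.3}, {"dx": 0, "dy": 0, "dz": 1.95, "twist": 0, "claw": 0.9}, {"dx": 0, "dy": 0, "dz": 1.95, "twist": 0, "claw": 0.9}, {"dx": 0, "dy": 0, "dz": 1.95, "twist": 0, "claw": 0.9}, {"dx": 0, "dy": 0, "dz": 1.95, "twist": 0, "claw": 0.9}])

```text
time_s: 8.07
position: [0.5533, -0.2547, 0.014]
tcp_rot: [[-0.045, -0.999, -0.004], [-0.999, 0.045, 0.007], [-0.007, 0.005, -1.0]]
force: [0.8, 0.2, 0.3]
opening: 0.813
```

```bash
python3 -c "
from h import *
st()
go(pt('R',.072,.013),B['R'][1])"
```

```text
t 8.07 pos [ 0.5533 -0.2547  0.014 ] yawx -92.6 tilt z [-0.004  0.007 -1.   ] F [0.76 0.23 0.32] M [ 0.061  0.053 -0.049] op 0.813 J [-35.3  45.6  91.8   0.3  43.   57. ]
p [ 0.6269 -0.2576  0.013 ] d(cm) [-0.04 -7.37  0.07] twist -0.2
```

Call:
arm_command(plan=[{"dx": 0, "dy": -2.5, "dz": 0.05, "twist": 0, "claw": 0.9}, {"dx": 0, "dy": -5, "dz": 0.05, "twist": 0, "claw": 0.9}, {"dx": 0, "dy": -7.4, "dz": 0.05, "twist": 0, "claw": 0.9}, {"dx": 0, "dy": -7.4, "dz": 0.05, "twist": 0, "claw": 0.9}, {"dx": 0, "dy": -7.4, "dz": 0.05, "twist": 0, "claw": 0.3}, {"dx": 0, "dy": -7.4, "dz": 0.05, "twist": 0, "claw": 0.3}, {"dx": 0, "dy": -7.4, "dz": 0.05, "twist": 0, "claw": 0.3}, {"dx": 0, "dy": -7.4, "dz": 0.05, "twist": 0, "claw": 0.3}])

```text
time_s: 8.73
position: [0.6259, -0.2578, 0.0131]
tcp_rot: [[-0.046, -0.999, -0.006], [-0.999, 0.046, 0.008], [-0.008, 0.006, -1.0]]
force: [-0.8, -1.0, 0.4]
opening: 0.681
```

Call:
arm_command(plan=[{"dx": 0, "dy": 0, "dz": 0, "twist": 0, "claw": 0.3}, {"dx": 0, "dy": 0, "dz": 0, "twist": 0, "claw": 0.3}, {"dx": 0, "dy": 0, "dz": 0, "twist": 0, "claw": 0.3}, {"dx": 0, "dy": 0, "dz": 0, "twist": 0, "claw": 0.3}])

```text
time_s: 9.07
position: [0.6251, -0.2579, 0.0131]
tcp_rot: [[-0.046, -0.999, -0.007], [-0.999, 0.046, 0.008], [-0.008, 0.007, -1.0]]
force: [-2.8, -0.2, 0.4]
opening: 0.598
```

```bash
python3 -c "
from h import *
st()
go(pt('R',.072,.013),B['R'][1])
im=bot.capture('side')
cv2.imwrite('pics/s7.png',cv2.resize(im[90:230,220:420],None,fx=3.5,fy=3.5,interpolation=cv2.INTER_CUBIC)[:,:,::-1])"
```

```text
t 9.07 pos [ 0.6251 -0.2579  0.0131] yawx -92.6 tilt z [-0.007  0.008 -1.   ] F [-2.8  -0.17  0.36] M [-0.202  0.372 -0.05 ] op 0.598 J [-32.   49.2  81.1   0.2  50.3  60.5]
p [ 0.6269 -0.2576  0.013 ] d(cm) [-0.04 -0.19  0.01] twist -0.2
```

View pics/s7.png

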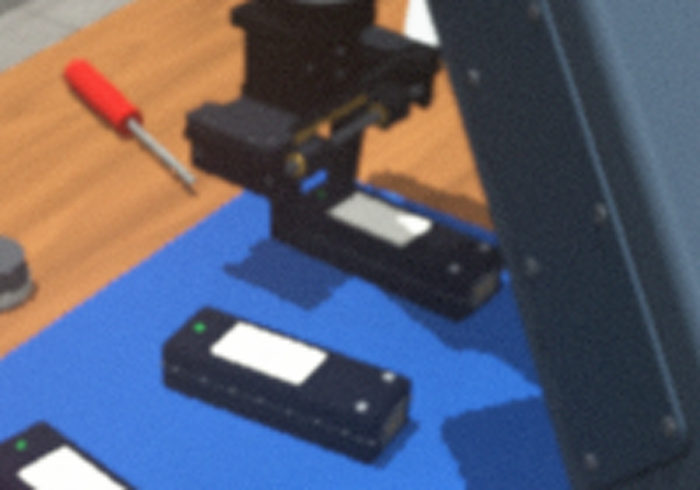

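The fingers are on the far end (about (320,220)). Tipping the other way.

Call:
arm_command(plan=[{"dx": 0, "dy": 0.1, "dz": -1.0, "twist": 0, "claw": 0.3}, {"dx": 0, "dy": 0.3, "dz": -2.0, "twist": 0, "claw": 0.3}, {"dx": 0, "dy": 0.7, "dz": -3.0, "twist": 0, "claw": 0.3}, {"dx": 0, "dy": 1.1, "dz": -4.0, "twist": 0, "claw": 0.3}, {"dx": 0, "dy": 1.6, "dz": -5.0, "twist": 0, "claw": 0.3}, {"dx": 0, "dy": 2.2, "dz": -6.0, "twist": 0, "claw": 0.3}, {"dx": 0, "dy": 2.8, "dz": -7.0, "twist": 0, "claw": 0.3}, {"dx": 0, "dy": 2.8, "dz": -7.0, "twist": 0, "claw": 0.3}])

```text
time_s: 9.78
position: [0.597, -0.2576, 0.086]
tcp_rot: [[-0.046, -0.999, -0.006], [-0.999, 0.046, 0.007], [-0.007, 0.006, -1.0]]
force: [0.1, 0.8, -4.8]
opening: 0.595
```

Call:
arm_command(plan=[{"dx": 0, "dy": 0, "dz": 0, "twist": 0, "claw": 0.3}, {"dx": 0, "dy": 0, "dz": 0, "twist": 0, "claw": 0.3}, {"dx": 0, "dy": 0, "dz": 0, "twist": 0, "claw": 0.3}, {"dx": 0, "dy": 0, "dz": 0, "twist": 0, "claw": 0.3}, {"dx": 0, "dy": 0, "dz": 0, "twist": 0, "claw": 0.3}])

```text
time_s: 10.2
position: [0.5969, -0.2574, 0.0853]
tcp_rot: [[-0.046, -0.999, -0.007], [-0.999, 0.046, 0.008], [-0.007, 0.007, -1.0]]
force: [-0.0, -0.2, -5.5]
opening: 0.596
```

```bash
python3 -c "
from h import *
st()
go(pt('R',.072,.013),B['R'][1])
im=bot.capture('side')
cv2.imwrite('pics/s8.png',cv2.resize(im[90:230,220:420],None,fx=3.5,fy=3.5,interpolation=cv2.INTER_CUBIC)[:,:,::-1])"
```

```text
t 10.2 pos [ 0.5969 -0.2574  0.0853] yawx -92.6 tilt z [-0.007  0.008 -1.   ] F [-0.03 -0.22 -5.45] M [ 0.012 -0.269  0.008] op 0.596 J [-33.2  41.8  83.9   0.2  54.8  59.3]
p [ 0.6269 -0.2576  0.013 ] d(cm) [-0.06 -3.05  7.21] twist -0.2
```

View pics/s8.png

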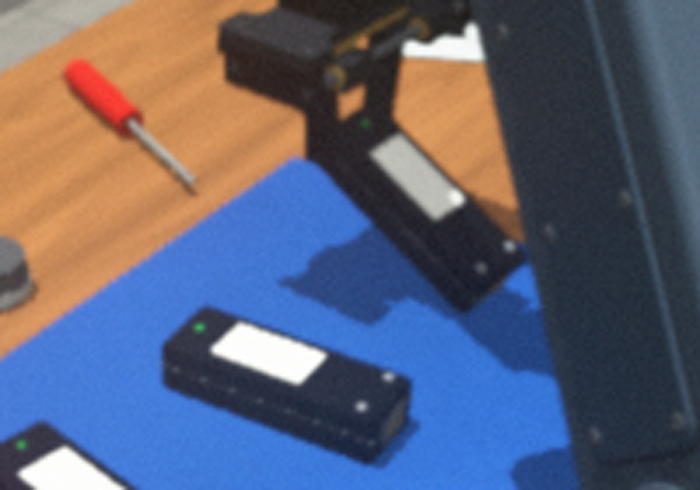

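Call:
arm_command(plan=[{"dx": 0, "dy": -0.5, "dz": 1.0, "twist": 0, "claw": 0.3}, {"dx": 0, "dy": -1.0, "dz": 2.0, "twist": 0, "claw": 0.3}, {"dx": 0, "dy": -1.5, "dz": 3.0, "twist": 0, "claw": 0.3}, {"dx": 0, "dy": -1.9, "dz": 4.0, "twist": 0, "claw": 0.3}, {"dx": 0, "dy": -2.3, "dz": 5.0, "twist": 0, "claw": 0.3}, {"dx": 0, "dy": -2.6, "dz": 6.0, "twist": 0, "claw": 0.3}, {"dx": 0, "dy": -2.8, "dz": 7.0, "twist": 0, "claw": 0.3}, {"dx": 0, "dy": -2.8, "dz": 7.2, "twist": 0, "claw": 0.3}])

```text
time_s: 10.92
position: [0.6247, -0.2581, 0.0129]
tcp_rot: [[-0.045, -0.999, -0.007], [-0.999, 0.045, 0.008], [-0.007, 0.008, -1.0]]
force: [-0.6, 2.0, 15.7]
opening: 0.594
```

Call:
arm_command(plan=[{"dx": 0, "dy": 0, "dz": 0, "twist": 0, "claw": 0.3}, {"dx": 0, "dy": 0, "dz": 0, "twist": 0, "claw": 0.9}, {"dx": 0, "dy": 0, "dz": 0, "twist": 0, "claw": 0.9}, {"dx": 0, "dy": 0, "dz": 0, "twist": 0, "claw": 0.9}, {"dx": 0, "dy": 0, "dz": 0, "twist": 0, "claw": 0.9}])

```text
time_s: 11.33
position: [0.6236, -0.2577, 0.0119]
tcp_rot: [[-0.045, -0.999, -0.009], [-0.999, 0.045, 0.009], [-0.009, 0.01, -1.0]]
force: [-0.3, 0.1, -0.1]
opening: 0.812
```

```bash
python3 -c "
from h import *
st()
go(pt('R',0,.013),B['R'][1])"
```

```text
t 11.33 pos [ 0.6236 -0.2577  0.0119] yawx -92.6 tilt z [-0.009  0.009 -1.   ] F [-0.25  0.07 -0.13] M [ 0.062 -0.007  0.039] op 0.812 J [-32.   49.2  81.2   0.2  50.3  60.5]
p [ 0.555  -0.2546  0.013 ] d(cm) [ 0.    6.87 -0.04] twist -0.2
```

Call:
arm_command(plan=[{"dx": 0, "dy": 2.5, "dz": -0.1, "twist": 0, "claw": 0.9}, {"dx": 0, "dy": 5, "dz": -0.1, "twist": 0, "claw": 0.9}, {"dx": 0, "dy": 7, "dz": -0.1, "twist": 0, "claw": 0.9}, {"dx": 0, "dy": 7, "dz": -0.1, "twist": 0, "claw": 0.9}, {"dx": 0, "dy": 7, "dz": -0.1, "twist": 0, "claw": 0.3}, {"dx": 0, "dy": 7, "dz": -0.1, "twist": 0, "claw": 0.3}, {"dx": 0, "dy": 7, "dz": -0.1, "twist": 0, "claw": 0.3}, {"dx": 0, "dy": 7, "dz": -0.1, "twist": 0, "claw": 0.3}])

```text
time_s: 12.0
position: [0.555, -0.2549, 0.0137]
tcp_rot: [[-0.045, -0.999, -0.008], [-0.999, 0.045, 0.008], [-0.008, 0.008, -1.0]]
force: [1.5, 0.8, -1.0]
opening: 0.68
```

Call:
arm_command(plan=[{"dx": 0, "dy": 0, "dz": 0, "twist": 0, "claw": 0.3}, {"dx": 0, "dy": 0, "dz": 0, "twist": 0, "claw": 0.3}, {"dx": 0, "dy": 0, "dz": 0, "twist": 0, "claw": 0.3}, {"dx": 0, "dy": 0, "dz": 0, "twist": 0, "claw": 0.3}, {"dx": 0, "dy": 0, "dz": 0, "twist": 0, "claw": 0.3}])

```text
time_s: 12.42
position: [0.5556, -0.255, 0.0136]
tcp_rot: [[-0.045, -0.999, -0.007], [-0.999, 0.045, 0.007], [-0.007, 0.007, -1.0]]
force: [1.2, -0.7, -2.0]
opening: 0.593
```

Call:
arm_command(plan=[{"dx": 0, "dy": 0, "dz": -0.7, "twist": 0, "claw": 0.3}, {"dx": 0, "dy": 0, "dz": -1.4, "twist": 0, "claw": 0.3}, {"dx": 0, "dy": 0, "dz": -2, "twist": 0, "claw": 0.3}, {"dx": 0, "dy": 0, "dz": -2, "twist": 0, "claw": 0.3}, {"dx": 0, "dy": 0, "dz": -2, "twist": 0, "claw": 0.3}, {"dx": 0, "dy": 0, "dz": -2, "twist": 0, "claw": 0.3}])

```text
time_s: 12.92
position: [0.5555, -0.2551, 0.0337]
tcp_rot: [[-0.045, -0.999, -0.007], [-0.999, 0.045, 0.008], [-0.007, 0.008, -1.0]]
force: [-0.8, 0.4, -4.3]
opening: 0.594
```

```bash
python3 -c "
from h import *
im=meas('R');st()"
```

```text
R F [-0.08 -0.03 -5.06] sd [0.35 0.36 0.48] My [-0.027  0.018  0.043 -0.016  0.05  -0.014  0.01   0.031  0.018  0.005] mean 0.0117 Mx 0.025
grip offset along box x,y 0.0008 -0.0006
t 13.42 pos [ 0.5557 -0.2552  0.0335] yawx -92.6 tilt z [-0.007  0.008 -1.   ] F [ 0.31 -0.17 -4.72] M [ 0.014  0.03  -0.015] op 0.598 J [-35.2  44.   91.1   0.2  45.5  57.3]
```

R's moment stays at about 0.02 → 0.01 for both tips, so it is sound. Setting it down and moving to the middle box.

Call:
arm_command(plan=[{"dx": 0, "dy": 0, "dz": 0.8, "twist": 0, "claw": 0.3}, {"dx": 0, "dy": 0, "dz": 1.6, "twist": 0, "claw": 0.3}, {"dx": 0, "dy": 0, "dz": 1.97, "twist": 0, "claw": 0.3}, {"dx": 0, "dy": 0, "dz": 1.97, "twist": 0, "claw": 0.3}, {"dx": 0, "dy": 0, "dz": 1.97, "twist": 0, "claw": 1}, {"dx": 0, "dy": 0, "dz": 1.97, "twist": 0, "claw": 1}, {"dx": 0, "dy": 0, "dz": 1.97, "twist": 0, "claw": 1}, {"dx": 0, "dy": 0, "dz": 1.97, "twist": 0, "claw": 1}])

```text
time_s: 14.08
position: [0.556, -0.2553, 0.0141]
tcp_rot: [[-0.045, -0.999, -0.006], [-0.999, 0.045, 0.007], [-0.007, 0.007, -1.0]]
force: [-0.2, -0.6, -0.2]
opening: 0.812
```

```bash
python3 -c "
from h import *
st();go(pt('M',-.072,.085),B['M'][1])"
```

```text
t 14.08 pos [ 0.556  -0.2553  0.0141] yawx -92.6 tilt z [-0.006  0.007 -1.   ] F [-0.25 -0.58 -0.21] M [0.043 0.061 0.037] op 0.812 J [-35.2  45.8  91.3   0.2  43.4  57.3]
p [ 0.4508 -0.0937  0.085 ] d(cm) [-15.72  11.28  -6.91] twist -8.1
```

Call:
arm_command(plan=[{"dx": 0, "dy": 0, "dz": -3.5, "twist": 0, "claw": 1}, {"dx": 0, "dy": 0, "dz": -7, "twist": 0, "claw": 1}, {"dx": -3.5, "dy": 2.5, "dz": -7, "twist": -4, "claw": 1}, {"dx": -6.8, "dy": 4.9, "dz": -7, "twist": -8, "claw": 1}, {"dx": -10, "dy": 7.2, "dz": -7, "twist": -8, "claw": 1}, {"dx": -13, "dy": 9.3, "dz": -7, "twist": -8, "claw": 1}, {"dx": -15.3, "dy": 11, "dz": -7, "twist": -8, "claw": 1}, {"dx": -15.7, "dy": 11.3, "dz": -7, "twist": -8, "claw": 1}])

```text
time_s: 14.75
position: [0.4452, -0.0891, 0.086]
tcp_rot: [[0.097, -0.995, -0.013], [-0.995, -0.097, 0.011], [-0.012, 0.012, -1.0]]
force: [-1.4, 0.3, -0.6]
opening: 1.001
```

```bash
python3 -c "
from h import *
st();go(pt('M',-.072,.013),B['M'][1])"
```

```text
t 14.75 pos [ 0.4452 -0.0891  0.086 ] yawx -84.4 tilt z [-0.013  0.011 -1.   ] F [-1.38  0.31 -0.58] M [0.01  0.054 0.023] op 1.001 J [-25.6  31.5 112.5   0.4  36.9  58.5]
p [ 0.4508 -0.0937  0.013 ] d(cm) [ 0.6  -0.61  7.28] twist 0.1
```

Call:
arm_command(plan=[{"dx": 0.6, "dy": -0.6, "dz": 2.5, "twist": 0, "claw": 1}, {"dx": 0.6, "dy": -0.6, "dz": 5, "twist": 0, "claw": 1}, {"dx": 0.6, "dy": -0.6, "dz": 6.7, "twist": 0, "claw": 1}, {"dx": 0.6, "dy": -0.6, "dz": 7.2, "twist": 0, "claw": 0.8}, {"dx": 0.6, "dy": -0.6, "dz": 7.2, "twist": 0, "claw": 0.8}, {"dx": 0.6, "dy": -0.6, "dz": 7.2, "twist": 0, "claw": 0.8}])

```text
time_s: 15.25
position: [0.4514, -0.0942, 0.014]
tcp_rot: [[0.097, -0.995, -0.013], [-0.995, -0.097, 0.01], [-0.012, 0.011, -1.0]]
force: [0.5, 0.1, -0.0]
opening: 0.856
```

```bash
python3 -c "
from h import *
st();go(pt('M',-.072,.013),B['M'][1])"
```

```text
t 15.25 pos [ 0.4514 -0.0942  0.014 ] yawx -84.4 tilt z [-0.013  0.01  -1.   ] F [ 0.55  0.06 -0.01] M [-0.036 -0.001  0.004] op 0.856 J [-25.9  40.5 113.3   0.5  27.1  58.1]
p [ 0.4508 -0.0937  0.013 ] d(cm) [-0.06  0.05  0.1 ] twist 0.1
```

Good. Close, then tip (near end up) in the next call.

Call:
arm_command(plan=[{"dx": 0, "dy": 0, "dz": 0.1, "twist": 0, "claw": 0.3}, {"dx": 0, "dy": 0, "dz": 0.1, "twist": 0, "claw": 0.3}, {"dx": 0, "dy": 0, "dz": 0.1, "twist": 0, "claw": 0.3}, {"dx": 0, "dy": 0, "dz": 0.1, "twist": 0, "claw": 0.3}, {"dx": 0, "dy": 0, "dz": 0.1, "twist": 0, "claw": 0.3}, {"dx": 0, "dy": 0, "dz": 0.1, "twist": 0, "claw": 0.3}, {"dx": 0, "dy": 0, "dz": 0.1, "twist": 0, "claw": 0.3}, {"dx": 0, "dy": 0, "dz": 0.1, "twist": 0, "claw": 0.3}])

```text
time_s: 15.92
position: [0.4517, -0.0944, 0.0137]
tcp_rot: [[0.097, -0.995, -0.011], [-0.995, -0.097, 0.01], [-0.011, 0.01, -1.0]]
force: [0.1, 0.6, 6.5]
opening: 0.591
```

Call:
arm_command(plan=[{"dx": 0, "dy": -0.1, "dz": -1.0, "twist": 0, "claw": 0.3}, {"dx": 0, "dy": -0.3, "dz": -2.0, "twist": 0, "claw": 0.3}, {"dx": 0, "dy": -0.7, "dz": -3.0, "twist": 0, "claw": 0.3}, {"dx": 0, "dy": -1.1, "dz": -4.0, "twist": 0, "claw": 0.3}, {"dx": 0, "dy": -1.6, "dz": -5.0, "twist": 0, "claw": 0.3}, {"dx": 0, "dy": -2.2, "dz": -6.0, "twist": 0, "claw": 0.3}, {"dx": 0, "dy": -2.8, "dz": -7.0, "twist": 0, "claw": 0.3}, {"dx": 0, "dy": -2.8, "dz": -7.0, "twist": 0, "claw": 0.3}])

```text
time_s: 16.58
position: [0.4821, -0.0927, 0.0844]
tcp_rot: [[0.098, -0.995, -0.008], [-0.995, -0.098, 0.008], [-0.009, 0.007, -1.0]]
force: [0.6, -0.9, -3.4]
opening: 0.594
```

Call:
arm_command(plan=[{"dx": 0, "dy": 0, "dz": 0, "twist": 0, "claw": 0.3}, {"dx": 0, "dy": 0, "dz": 0, "twist": 0, "claw": 0.3}, {"dx": 0, "dy": 0, "dz": 0, "twist": 0, "claw": 0.3}, {"dx": 0, "dy": 0, "dz": 0, "twist": 0, "claw": 0.3}, {"dx": 0, "dy": 0, "dz": 0, "twist": 0, "claw": 0.3}])

```text
time_s: 17.0
position: [0.4817, -0.0927, 0.084]
tcp_rot: [[0.098, -0.995, -0.009], [-0.995, -0.098, 0.009], [-0.01, 0.008, -1.0]]
force: [1.0, 0.5, -3.1]
opening: 0.591
```

```bash
python3 -c "
from h import *
st()
go(pt('M',-.072,.013),B['M'][1])
im=bot.capture('side')
cv2.imwrite('pics/s9.png',cv2.resize(im[90:290,180:420],None,fx=3,fy=3,interpolation=cv2.INTER_CUBIC)[:,:,::-1])"
```

```text
t 17.0 pos [ 0.4817 -0.0927  0.084 ] yawx -84.4 tilt z [-0.009  0.009 -1.   ] F [ 0.97  0.47 -3.06] M [-0.083  0.043 -0.029] op 0.591 J [-24.1  33.3 107.6   0.4  39.7  60. ]
p [ 0.4508 -0.0937  0.013 ] d(cm) [-0.13  3.02  7.13] twist 0.1
```

View pics/s9.png

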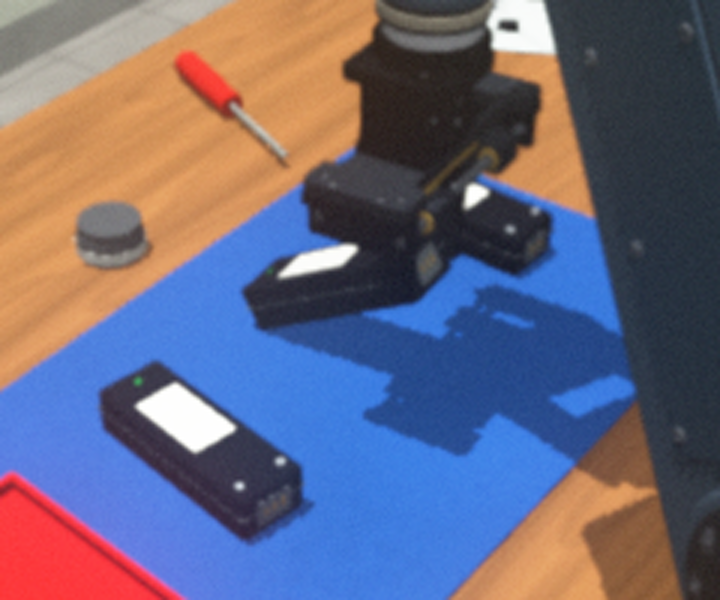

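The middle box is tipped (far end down near (265,310)) and the right-hand box lies flat behind it. Lowering, releasing, and then gripping the middle.

Call:
arm_command(plan=[{"dx": 0, "dy": 0.5, "dz": 1.0, "twist": 0, "claw": 0.3}, {"dx": 0, "dy": 1.0, "dz": 2.0, "twist": 0, "claw": 0.3}, {"dx": 0, "dy": 1.5, "dz": 3.0, "twist": 0, "claw": 0.3}, {"dx": 0, "dy": 1.9, "dz": 4.0, "twist": 0, "claw": 0.3}, {"dx": 0, "dy": 2.3, "dz": 5.0, "twist": 0, "claw": 0.3}, {"dx": 0, "dy": 2.6, "dz": 6.0, "twist": 0, "claw": 0.3}, {"dx": 0, "dy": 2.8, "dz": 6.8, "twist": 0, "claw": 0.3}, {"dx": 0, "dy": 2.9, "dz": 7.05, "twist": 0, "claw": 0.3}])

```text
time_s: 17.72
position: [0.4534, -0.0951, 0.0146]
tcp_rot: [[0.097, -0.995, -0.006], [-0.995, -0.097, 0.008], [-0.009, 0.005, -1.0]]
force: [0.4, 6.1, 39.8]
opening: 0.593
```

Call:
arm_command(plan=[{"dx": 0, "dy": 0, "dz": 0.05, "twist": 0, "claw": 0.3}, {"dx": 0, "dy": 0, "dz": 0.05, "twist": 0, "claw": 0.9}, {"dx": 0, "dy": 0, "dz": 0.05, "twist": 0, "claw": 0.9}, {"dx": 0, "dy": 0, "dz": 0.05, "twist": 0, "claw": 0.9}, {"dx": 0, "dy": 0, "dz": 0.05, "twist": 0, "claw": 0.9}])

```text
time_s: 18.13
position: [0.4534, -0.0952, 0.014]
tcp_rot: [[0.097, -0.995, -0.006], [-0.995, -0.097, 0.008], [-0.009, 0.005, -1.0]]
force: [-0.2, -0.6, 0.3]
opening: 0.811
```

```bash
python3 -c "
from h import *
st()
go(pt('M',0,.013),B['M'][1])"
```

```text
t 18.13 pos [ 0.4534 -0.0952  0.014 ] yawx -84.5 tilt z [-0.006  0.008 -1.   ] F [-0.23 -0.6   0.27] M [-0.023 -0.011  0.032] op 0.811 J [-25.9  40.5 113.3   0.6  26.7  58. ]
p [ 0.5225 -0.0868  0.013 ] d(cm) [-0.16 -6.96  0.06] twist 0.0
```

Call:
arm_command(plan=[{"dx": -0.1, "dy": -2.5, "dz": 0.05, "twist": 0, "claw": 0.9}, {"dx": -0.15, "dy": -5, "dz": 0.05, "twist": 0, "claw": 0.9}, {"dx": -0.15, "dy": -7, "dz": 0.05, "twist": 0, "claw": 0.9}, {"dx": -0.15, "dy": -7, "dz": 0.05, "twist": 0, "claw": 0.9}, {"dx": -0.15, "dy": -7, "dz": 0.05, "twist": 0, "claw": 0.3}, {"dx": -0.15, "dy": -7, "dz": 0.05, "twist": 0, "claw": 0.3}, {"dx": -0.15, "dy": -7, "dz": 0.05, "twist": 0, "claw": 0.3}, {"dx": -0.15, "dy": -7, "dz": 0.05, "twist": 0, "claw": 0.3}])

```text
time_s: 18.8
position: [0.5213, -0.0866, 0.0129]
tcp_rot: [[0.096, -0.995, -0.008], [-0.995, -0.096, 0.009], [-0.01, 0.008, -1.0]]
force: [-0.6, 0.0, -0.4]
opening: 0.684
```

Call:
arm_command(plan=[{"dx": 0, "dy": 0, "dz": 0, "twist": 0, "claw": 0.3}, {"dx": 0, "dy": 0, "dz": 0, "twist": 0, "claw": 0.3}, {"dx": 0, "dy": 0, "dz": 0, "twist": 0, "claw": 0.3}, {"dx": 0, "dy": 0, "dz": 0, "twist": 0, "claw": 0.3}, {"dx": 0, "dy": 0, "dz": 0, "twist": 0, "claw": 0.3}])

```text
time_s: 19.22
position: [0.5207, -0.0869, 0.013]
tcp_rot: [[0.096, -0.995, -0.009], [-0.995, -0.096, 0.009], [-0.01, 0.009, -1.0]]
force: [-2.2, -2.1, 0.9]
opening: 0.593
```

Call:
arm_command(plan=[{"dx": 0, "dy": 0, "dz": -0.7, "twist": 0, "claw": 0.3}, {"dx": 0, "dy": 0, "dz": -1.4, "twist": 0, "claw": 0.3}, {"dx": 0, "dy": 0, "dz": -2, "twist": 0, "claw": 0.3}, {"dx": 0, "dy": 0, "dz": -2, "twist": 0, "claw": 0.3}, {"dx": 0, "dy": 0, "dz": -2, "twist": 0, "claw": 0.3}, {"dx": 0, "dy": 0, "dz": -2, "twist": 0, "claw": 0.3}])

```text
time_s: 19.72
position: [0.5208, -0.0868, 0.033]
tcp_rot: [[0.096, -0.995, -0.009], [-0.995, -0.096, 0.009], [-0.01, 0.009, -1.0]]
force: [-0.3, 0.5, -5.2]
opening: 0.594
```

```bash
python3 -c "
from h import *
im=meas('M');st()"
```

```text
M F [ 0.05  0.01 -5.1 ] sd [0.39 0.4  0.4 ] My [0.094 0.106 0.11  0.102 0.075 0.136 0.096 0.087 0.133 0.169] mean 0.1109 Mx -0.01
grip offset along box x,y -0.0017 -0.0001
t 20.22 pos [ 0.5209 -0.087   0.0329] yawx -84.5 tilt z [-0.01   0.009 -1.   ] F [-0.17 -0.29 -5.38] M [-0.001  0.147 -0.059] op 0.597 J [-21.8  40.4 103.5   0.5  36.8  62.3]
```

M reads +0.11 N·m, a strong suspect. Now the opposite tip to confirm it.

Call:
arm_command(plan=[{"dx": 0, "dy": 0, "dz": 0.8, "twist": 0, "claw": 0.3}, {"dx": 0, "dy": 0, "dz": 1.6, "twist": 0, "claw": 0.3}, {"dx": 0, "dy": 0, "dz": 1.95, "twist": 0, "claw": 0.3}, {"dx": 0, "dy": 0, "dz": 1.95, "twist": 0, "claw": 0.3}, {"dx": 0, "dy": 0, "dz": 1.95, "twist": 0, "claw": 0.9}, {"dx": 0, "dy": 0, "dz": 1.95, "twist": 0, "claw": 0.9}, {"dx": 0, "dy": 0, "dz": 1.95, "twist": 0, "claw": 0.9}, {"dx": 0, "dy": 0, "dz": 1.95, "twist": 0, "claw": 0.9}])

```text
time_s: 20.88
position: [0.5211, -0.087, 0.0136]
tcp_rot: [[0.096, -0.995, -0.009], [-0.995, -0.096, 0.009], [-0.009, 0.008, -1.0]]
force: [0.1, 0.4, -0.0]
opening: 0.813
```

```bash
python3 -c "
from h import *
st()
go(pt('M',.072,.013),B['M'][1])"
```

```text
t 20.88 pos [ 0.5211 -0.087   0.0136] yawx -84.5 tilt z [-0.009  0.009 -1.   ] F [ 0.08  0.39 -0.03] M [-0.003 -0.023 -0.024] op 0.813 J [-21.8  42.5 103.8   0.5  34.4  62.3]
p [ 0.5942 -0.0799  0.013 ] d(cm) [-0.01 -7.34 -0.  ] twist 0.0
```

Call:
arm_command(plan=[{"dx": 0, "dy": -2.5, "dz": 0, "twist": 0, "claw": 0.9}, {"dx": 0, "dy": -5, "dz": 0, "twist": 0, "claw": 0.9}, {"dx": 0, "dy": -7.4, "dz": 0, "twist": 0, "claw": 0.9}, {"dx": 0, "dy": -7.4, "dz": 0, "twist": 0, "claw": 0.9}, {"dx": 0, "dy": -7.4, "dz": 0, "twist": 0, "claw": 0.3}, {"dx": 0, "dy": -7.4, "dz": 0, "twist": 0, "claw": 0.3}, {"dx": 0, "dy": -7.4, "dz": 0, "twist": 0, "claw": 0.3}, {"dx": 0, "dy": -7.4, "dz": 0, "twist": 0, "claw": 0.3}])

```text
time_s: 21.55
position: [0.5934, -0.0798, 0.0129]
tcp_rot: [[0.096, -0.995, -0.01], [-0.995, -0.096, 0.009], [-0.01, 0.009, -1.0]]
force: [0.1, -0.5, 0.6]
opening: 0.681
```

Call:
arm_command(plan=[{"dx": 0, "dy": 0, "dz": 0, "twist": 0, "claw": 0.3}, {"dx": 0, "dy": 0, "dz": 0, "twist": 0, "claw": 0.3}, {"dx": 0, "dy": 0, "dz": 0, "twist": 0, "claw": 0.3}, {"dx": 0, "dy": 0, "dz": 0, "twist": 0, "claw": 0.3}, {"dx": 0, "dy": 0, "dz": 0, "twist": 0, "claw": 0.3}])

```text
time_s: 21.97
position: [0.5926, -0.0799, 0.0128]
tcp_rot: [[0.096, -0.995, -0.012], [-0.995, -0.096, 0.009], [-0.01, 0.011, -1.0]]
force: [-3.4, -0.7, 2.3]
opening: 0.599
```

Call:
arm_command(plan=[{"dx": 0, "dy": 0.1, "dz": -1.0, "twist": 0, "claw": 0.3}, {"dx": 0, "dy": 0.3, "dz": -2.0, "twist": 0, "claw": 0.3}, {"dx": 0, "dy": 0.7, "dz": -3.0, "twist": 0, "claw": 0.3}, {"dx": 0, "dy": 1.1, "dz": -4.0, "twist": 0, "claw": 0.3}, {"dx": 0, "dy": 1.6, "dz": -5.0, "twist": 0, "claw": 0.3}, {"dx": 0, "dy": 2.2, "dz": -6.0, "twist": 0, "claw": 0.3}, {"dx": 0, "dy": 2.8, "dz": -7.0, "twist": 0, "claw": 0.3}, {"dx": 0, "dy": 2.8, "dz": -7.0, "twist": 0, "claw": 0.3}])

```text
time_s: 22.63
position: [0.5648, -0.0834, 0.0855]
tcp_rot: [[0.096, -0.995, -0.011], [-0.995, -0.096, 0.009], [-0.01, 0.01, -1.0]]
force: [0.0, -0.2, -5.5]
opening: 0.597
```

Call:
arm_command(plan=[{"dx": 0, "dy": 0, "dz": 0, "twist": 0, "claw": 0.3}, {"dx": 0, "dy": 0, "dz": 0, "twist": 0, "claw": 0.3}, {"dx": 0, "dy": 0, "dz": 0, "twist": 0, "claw": 0.3}, {"dx": 0, "dy": 0, "dz": 0, "twist": 0, "claw": 0.3}, {"dx": 0, "dy": 0, "dz": 0, "twist": 0, "claw": 0.3}])

```text
time_s: 23.05
position: [0.5648, -0.0833, 0.0849]
tcp_rot: [[0.096, -0.995, -0.011], [-0.995, -0.096, 0.009], [-0.01, 0.01, -1.0]]
force: [0.9, 0.2, -5.5]
opening: 0.591
```

```bash
python3 -c "
from h import *
st()
go(pt('M',.072,.013),B['M'][1])
im=bot.capture('side')
cv2.imwrite('pics/s10.png',cv2.resize(im[90:290,180:420],None,fx=3,fy=3,interpolation=cv2.INTER_CUBIC)[:,:,::-1])"
```

```text
t 23.05 pos [ 0.5648 -0.0833  0.0849] yawx -84.5 tilt z [-0.011  0.009 -1.   ] F [ 0.89  0.18 -5.49] M [ 0.016 -0.284 -0.02 ] op 0.591 J [-19.7  37.3  95.9   0.3  47.6  64.5]
p [ 0.5942 -0.0799  0.013 ] d(cm) [ 0.01 -3.03  7.16] twist -0.0
```

View pics/s10.png

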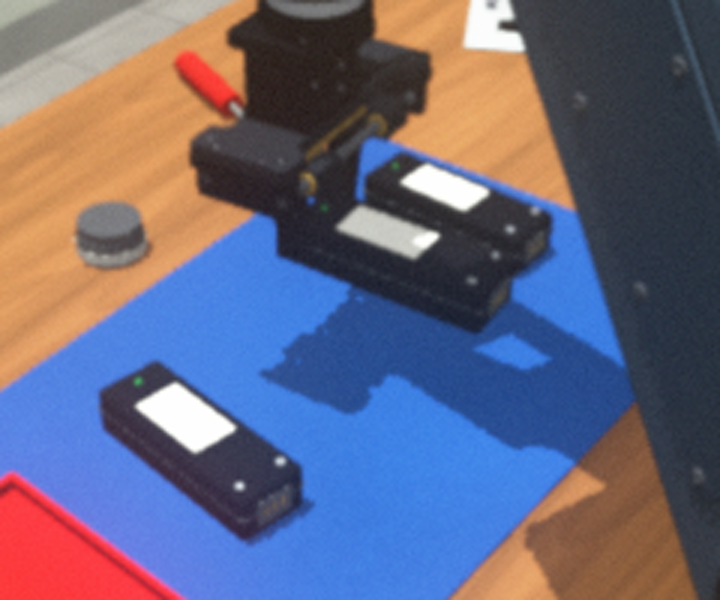

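The middle box came up almost level this time, held out from its end, so the core has not been tipped back. I'll lower it and grip closer to the end so it pivots.

Call:
arm_command(plan=[{"dx": 0, "dy": -0.8, "dz": 1.3, "twist": 0, "claw": 0.3}, {"dx": 0, "dy": -1.6, "dz": 2.6, "twist": 0, "claw": 0.3}, {"dx": 0, "dy": -2.4, "dz": 3.9, "twist": 0, "claw": 0.3}, {"dx": 0, "dy": -2.8, "dz": 5.2, "twist": 0, "claw": 0.3}, {"dx": 0, "dy": -2.8, "dz": 6.3, "twist": 0, "claw": 0.3}, {"dx": 0, "dy": -2.8, "dz": 6.8, "twist": 0, "claw": 0.3}, {"dx": 0, "dy": -2.8, "dz": 7.05, "twist": 0, "claw": 0.3}, {"dx": 0, "dy": -2.8, "dz": 7.05, "twist": 0, "claw": 0.3}])

```text
time_s: 23.77
position: [0.5913, -0.0799, 0.014]
tcp_rot: [[0.096, -0.995, -0.013], [-0.995, -0.096, 0.009], [-0.01, 0.012, -1.0]]
force: [1.4, 0.2, -2.2]
opening: 0.595
```

Call:
arm_command(plan=[{"dx": 0, "dy": 0, "dz": 0.1, "twist": 0, "claw": 0.3}, {"dx": 0, "dy": 0, "dz": 0.1, "twist": 0, "claw": 0.8}, {"dx": 0, "dy": 0, "dz": 0.1, "twist": 0, "claw": 0.8}, {"dx": 0, "dy": 0, "dz": 0.1, "twist": 0, "claw": 0.8}])

```text
time_s: 24.1
position: [0.5915, -0.0801, 0.0139]
tcp_rot: [[0.096, -0.995, -0.012], [-0.995, -0.096, 0.009], [-0.01, 0.011, -1.0]]
force: [0.4, 0.4, 0.5]
opening: 0.738
```

```bash
python3 -c "
from h import *
st()
go(pt('M',.076,.013),B['M'][1])
im=bot.capture('side')
cv2.imwrite('pics/s11.png',cv2.resize(im[90:290,180:420],None,fx=3,fy=3,interpolation=cv2.INTER_CUBIC)[:,:,::-1])"
```

```text
t 24.1 pos [ 0.5915 -0.0801  0.0139] yawx -84.5 tilt z [-0.012  0.009 -1.   ] F [0.41 0.4  0.53] M [ 0.039  0.034 -0.013] op 0.738 J [-18.6  45.2  93.4   0.4  42.2  65.7]
p [ 0.5982 -0.0795  0.013 ] d(cm) [ 0.   -0.66  0.08] twist -0.0
```

View pics/s11.png

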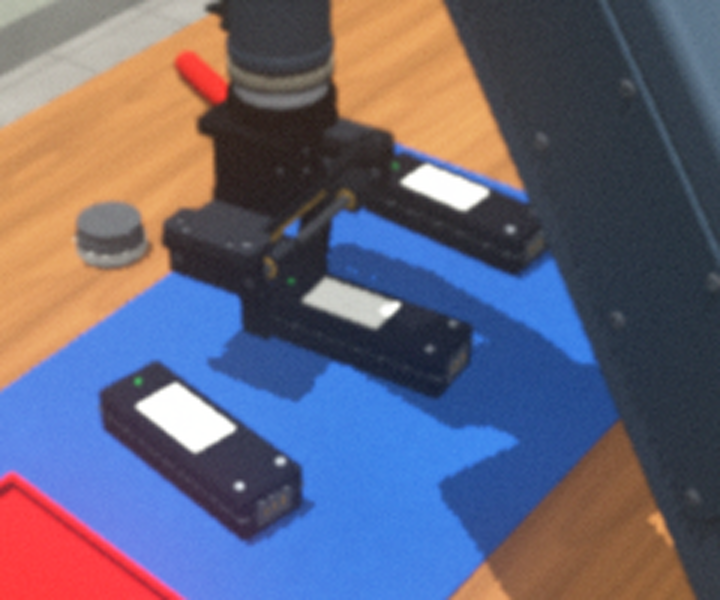

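The box is flat again and the fingers are still on its far end. Moving 5.5 mm further out.

Call:
arm_command(plan=[{"dx": 0, "dy": -0.6, "dz": 0.05, "twist": 0, "claw": 0.8}, {"dx": 0, "dy": -0.6, "dz": 0.05, "twist": 0, "claw": 0.8}, {"dx": 0, "dy": -0.6, "dz": 0.05, "twist": 0, "claw": 0.3}, {"dx": 0, "dy": -0.6, "dz": 0.05, "twist": 0, "claw": 0.3}, {"dx": 0, "dy": -0.6, "dz": 0.05, "twist": 0, "claw": 0.3}, {"dx": 0, "dy": -0.6, "dz": 0.05, "twist": 0, "claw": 0.3}, {"dx": 0, "dy": -0.6, "dz": 0.05, "twist": 0, "claw": 0.3}, {"dx": 0, "dy": -0.6, "dz": 0.05, "twist": 0, "claw": 0.3}])

```text
time_s: 24.82
position: [0.5973, -0.0795, 0.0131]
tcp_rot: [[0.096, -0.995, -0.012], [-0.995, -0.096, 0.009], [-0.01, 0.011, -1.0]]
force: [0.6, -0.5, 0.8]
opening: 0.599
```

Call:
arm_command(plan=[{"dx": 0, "dy": 0, "dz": 0, "twist": 0, "claw": 0.3}, {"dx": 0, "dy": 0, "dz": 0, "twist": 0, "claw": 0.3}, {"dx": 0, "dy": 0.1, "dz": -1.0, "twist": 0, "claw": 0.3}, {"dx": 0, "dy": 0.3, "dz": -2.0, "twist": 0, "claw": 0.3}, {"dx": 0, "dy": 0.7, "dz": -3.0, "twist": 0, "claw": 0.3}, {"dx": 0, "dy": 1.1, "dz": -4.0, "twist": 0, "claw": 0.3}, {"dx": 0, "dy": 1.4, "dz": -4.5, "twist": 0, "claw": 0.3}, {"dx": 0, "dy": 1.4, "dz": -4.5, "twist": 0, "claw": 0.3}])

```text
time_s: 25.48
position: [0.5838, -0.0814, 0.0601]
tcp_rot: [[0.095, -0.995, -0.01], [-0.995, -0.095, 0.008], [-0.009, 0.009, -1.0]]
force: [0.3, 0.1, -4.6]
opening: 0.592
```

```bash
python3 -c "
from h import *
st()
go(pt('M',.076,.013),B['M'][1])
im=bot.capture('side')
cv2.imwrite('pics/s12.png',cv2.resize(im[90:290,180:420],None,fx=3,fy=3,interpolation=cv2.INTER_CUBIC)[:,:,::-1])"
```

```text
t 25.48 pos [ 0.5838 -0.0814  0.0601] yawx -84.5 tilt z [-0.01   0.008 -1.   ] F [ 0.25  0.08 -4.6 ] M [ 0.017 -0.271  0.032] op 0.592 J [-18.9  40.5  93.8   0.4  46.3  65.4]
p [ 0.5982 -0.0795  0.013 ] d(cm) [-0.01 -1.49  4.7 ] twist -0.0
```

View pics/s12.png

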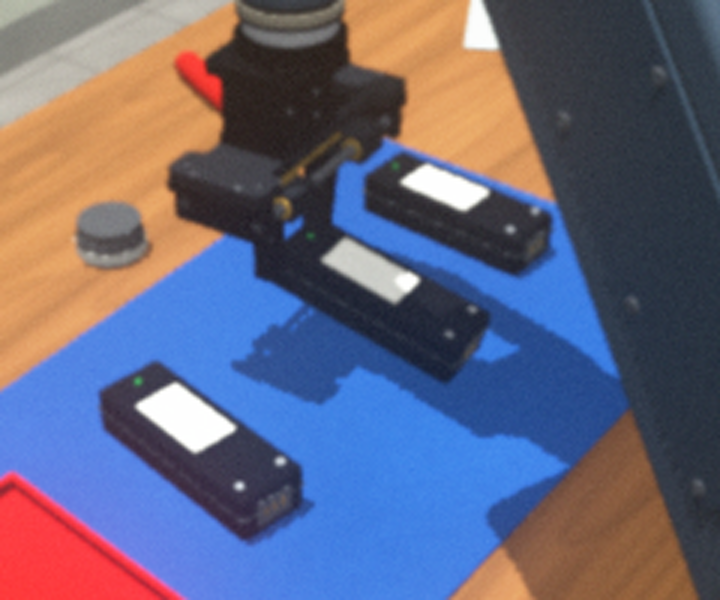

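The box has pivoted about 8°, with its near end still off the mat. A quick upward jerk should make it pivot further, and the mat will catch the near end.

Call:
arm_command(plan=[{"dx": 0, "dy": 0.5, "dz": -4, "twist": 0, "claw": 0.3}, {"dx": 0, "dy": 1.2, "dz": -4, "twist": 0, "claw": 0.3}, {"dx": 0, "dy": 1.2, "dz": -4, "twist": 0, "claw": 0.3}])

```text
time_s: 25.78
position: [0.5726, -0.0833, 0.1006]
tcp_rot: [[0.096, -0.995, -0.008], [-0.995, -0.096, 0.007], [-0.008, 0.007, -1.0]]
force: [2.1, 0.1, 0.1]
opening: 0.594
```

```bash
python3 -c "
from h import *
st()
im=bot.capture('side')
cv2.imwrite('pics/s13.png',cv2.resize(im[90:290,180:420],None,fx=3,fy=3,interpolation=cv2.INTER_CUBIC)[:,:,::-1])"
```

```text
t 25.78 pos [ 0.5726 -0.0833  0.1006] yawx -84.5 tilt z [-0.008  0.007 -1.   ] F [2.09 0.12 0.06] M [-0.187 -0.346  0.121] op 0.594 J [-19.5  36.3  94.4   0.3  49.9  64.9]
```

View pics/s13.png

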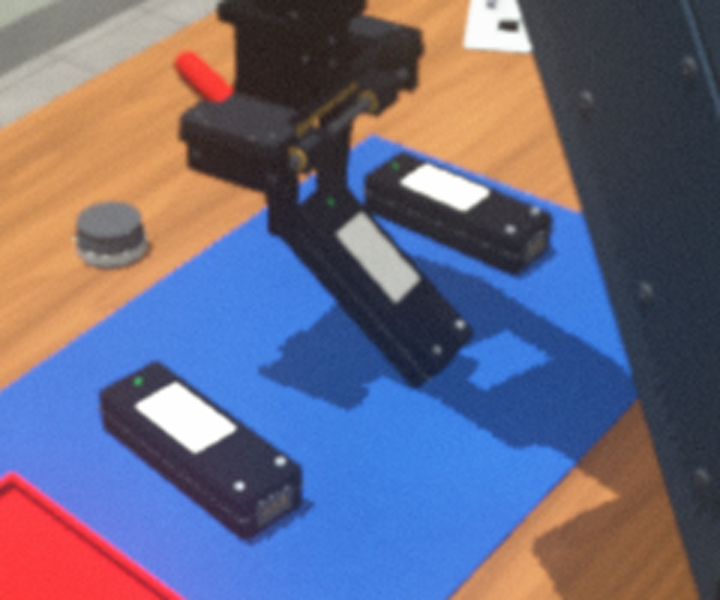

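It is now tipped about 30° or more, near end down. Holding so the core slides.

Call:
arm_command(plan=[{"dx": 0, "dy": 0, "dz": 0, "twist": 0, "claw": 0.3}, {"dx": 0, "dy": 0, "dz": 0, "twist": 0, "claw": 0.3}, {"dx": 0, "dy": 0, "dz": 0, "twist": 0, "claw": 0.3}, {"dx": 0, "dy": 0, "dz": 0, "twist": 0, "claw": 0.3}, {"dx": 0, "dy": 0, "dz": 0, "twist": 0, "claw": 0.3}])

```text
time_s: 26.25
position: [0.5731, -0.0834, 0.1002]
tcp_rot: [[0.096, -0.995, -0.008], [-0.995, -0.096, 0.007], [-0.008, 0.007, -1.0]]
force: [0.6, -0.2, 0.6]
opening: 0.593
```

```bash
python3 -c "
from h import *
st();go(pt('M',.076,.015),B['M'][1])"
```

```text
t 26.25 pos [ 0.5731 -0.0834  0.1002] yawx -84.5 tilt z [-0.008  0.007 -1.   ] F [ 0.61 -0.23  0.58] M [-0.125 -0.07   0.129] op 0.593 J [-19.4  36.4  94.4   0.3  49.8  64.9]
p [ 0.5982 -0.0795  0.015 ] d(cm) [-0.08 -2.59  8.5 ] twist -0.0
```

Call:
arm_command(plan=[{"dx": 0, "dy": -0.7, "dz": 1.2, "twist": 0, "claw": 0.3}, {"dx": 0, "dy": -1.4, "dz": 2.4, "twist": 0, "claw": 0.3}, {"dx": 0, "dy": -2.0, "dz": 3.6, "twist": 0, "claw": 0.3}, {"dx": 0, "dy": -2.5, "dz": 4.8, "twist": 0, "claw": 0.3}, {"dx": 0, "dy": -2.9, "dz": 6.0, "twist": 0, "claw": 0.3}, {"dx": 0, "dy": -3.2, "dz": 7.2, "twist": 0, "claw": 0.3}, {"dx": 0, "dy": -3.3, "dz": 8.1, "twist": 0, "claw": 0.3}, {"dx": 0, "dy": -3.3, "dz": 8.3, "twist": 0, "claw": 0.3}])

```text
time_s: 26.92
position: [0.6042, -0.0792, 0.015]
tcp_rot: [[0.096, -0.995, -0.011], [-0.995, -0.096, 0.008], [-0.009, 0.01, -1.0]]
force: [2.6, 1.6, 6.0]
opening: 0.593
```

```bash
python3 -c "
from h import *
st()
im=bot.capture('side')
cv2.imwrite('pics/s14.png',cv2.resize(im[90:290,180:420],None,fx=3,fy=3,interpolation=cv2.INTER_CUBIC)[:,:,::-1])"
```

```text
t 26.92 pos [ 0.6042 -0.0792  0.015 ] yawx -84.5 tilt z [-0.011  0.008 -1.   ] F [2.57 1.57 6.  ] M [-0.032  0.027  0.072] op 0.593 J [-18.1  45.6  91.5   0.3  43.5  66.2]
```

View pics/s14.png

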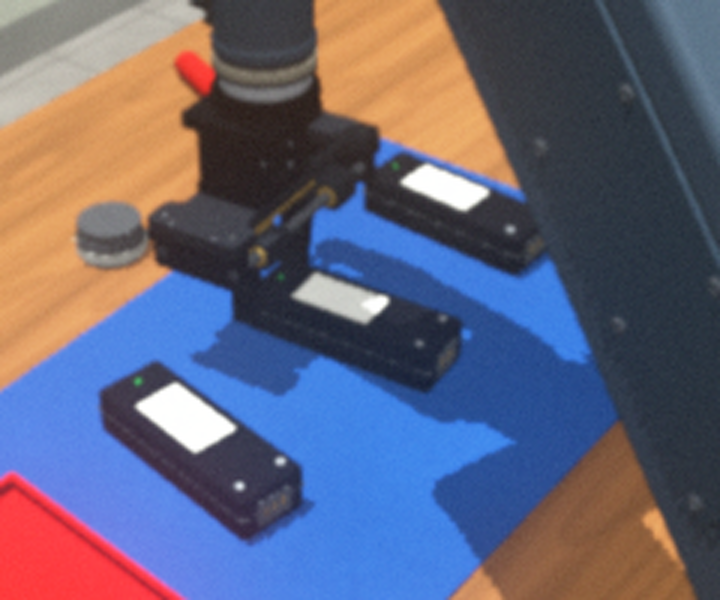

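The box is flat at about (350,320). Open and slide back 7.6 cm to its middle.

Call:
arm_command(plan=[{"dx": 0, "dy": 0, "dz": 0.1, "twist": 0, "claw": 0.3}, {"dx": 0, "dy": 0, "dz": 0.1, "twist": 0, "claw": 0.8}, {"dx": 0, "dy": 0, "dz": 0.1, "twist": 0, "claw": 0.8}, {"dx": 0, "dy": 0, "dz": 0.1, "twist": 0, "claw": 0.8}, {"dx": 0, "dy": 2.5, "dz": 0.1, "twist": 0, "claw": 0.8}, {"dx": 0, "dy": 5, "dz": 0.1, "twist": 0, "claw": 0.8}, {"dx": 0, "dy": 7.6, "dz": 0.15, "twist": 0, "claw": 0.8}, {"dx": 0, "dy": 7.6, "dz": 0.15, "twist": 0, "claw": 0.8}])

```text
time_s: 27.63
position: [0.5203, -0.0847, 0.0139]
tcp_rot: [[0.095, -0.995, -0.023], [-0.995, -0.095, 0.012], [-0.014, 0.022, -1.0]]
force: [-1.8, 0.7, -0.4]
opening: 0.798
```

Call:
arm_command(plan=[{"dx": 0, "dy": 0, "dz": 0, "twist": 0, "claw": 0.3}, {"dx": 0, "dy": 0, "dz": 0, "twist": 0, "claw": 0.3}, {"dx": 0, "dy": 0, "dz": 0, "twist": 0, "claw": 0.3}, {"dx": 0, "dy": 0, "dz": 0, "twist": 0, "claw": 0.3}, {"dx": 0, "dy": 0, "dz": 0, "twist": 0, "claw": 0.3}, {"dx": 0, "dy": 0, "dz": 0, "twist": 0, "claw": 0.3}])

```text
time_s: 28.13
position: [0.5215, -0.0853, 0.014]
tcp_rot: [[0.096, -0.995, -0.021], [-0.995, -0.096, 0.011], [-0.013, 0.02, -1.0]]
force: [0.1, -2.7, -1.4]
opening: 0.601
```

Call:
arm_command(plan=[{"dx": 0, "dy": 0, "dz": 0, "twist": 0, "claw": 0.3}, {"dx": 0, "dy": 0, "dz": -0.7, "twist": 0, "claw": 0.3}, {"dx": 0, "dy": 0, "dz": -1.4, "twist": 0, "claw": 0.3}, {"dx": 0, "dy": 0, "dz": -2, "twist": 0, "claw": 0.3}, {"dx": 0, "dy": 0, "dz": -2, "twist": 0, "claw": 0.3}, {"dx": 0, "dy": 0, "dz": -2, "twist": 0, "claw": 0.3}, {"dx": 0, "dy": 0, "dz": -2, "twist": 0, "claw": 0.3}])

```text
time_s: 28.72
position: [0.5218, -0.0854, 0.034]
tcp_rot: [[0.095, -0.995, -0.021], [-0.995, -0.096, 0.011], [-0.013, 0.02, -1.0]]
force: [-0.2, -0.5, -4.8]
opening: 0.599
```

```bash
python3 -c "
from h import *
im=meas('M');st()
cv2.imwrite('pics/s15.png',cv2.resize(im[90:290,180:420],None,fx=3,fy=3,interpolation=cv2.INTER_CUBIC)[:,:,::-1])"
```

```text
M F [ 0.15 -0.25 -4.96] sd [0.4  0.6  0.46] My [-0.044 -0.019 -0.032 -0.032 -0.047 -0.013 -0.033 -0.016 -0.078 -0.053] mean -0.0368 Mx 0.0049
grip offset along box x,y -0.0004 0.0013
t 29.22 pos [ 0.5219 -0.0855  0.0339] yawx -84.5 tilt z [-0.021  0.011 -1.   ] F [ 0.11 -0.64 -5.35] M [-0.004 -0.051 -0.035] op 0.597 J [-21.5  40.5 102.8   0.2  38.   62.8]
```

View pics/s15.png

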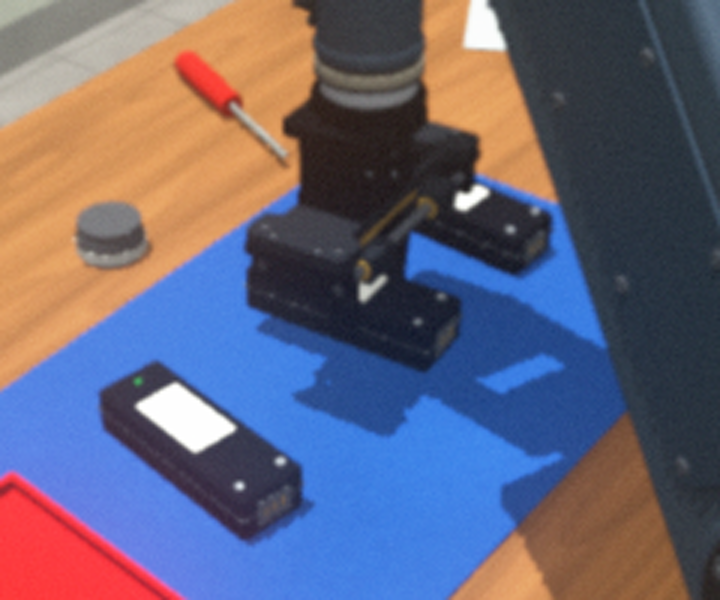

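M's moment went from +0.11 to −0.04 N·m, a change of 0.15, so M is the rattler. Carrying it to the tray.

```bash
python3 -c "
from h import *
go(pt('T',-.006,.11),B['T'][1])"
```

```text
p [0.515  0.2506 0.11  ] d(cm) [-33.62  -2.38  -7.23] twist 11.3
```

Call:
arm_command(plan=[{"dx": 0, "dy": 0, "dz": -1.5, "twist": 0, "claw": 0.3}, {"dx": 0, "dy": 0, "dz": -4, "twist": 0, "claw": 0.3}, {"dx": -1, "dy": -0.1, "dz": -6.5, "twist": 0, "claw": 0.3}, {"dx": -3, "dy": -0.2, "dz": -7.2, "twist": 1, "claw": 0.3}, {"dx": -5.5, "dy": -0.4, "dz": -7.2, "twist": 2, "claw": 0.3}, {"dx": -8.5, "dy": -0.6, "dz": -7.2, "twist": 3, "claw": 0.3}, {"dx": -11.5, "dy": -0.8, "dz": -7.2, "twist": 4, "claw": 0.3}, {"dx": -14.5, "dy": -1, "dz": -7.2, "twist": 5, "claw": 0.3}])

```text
time_s: 29.88
position: [0.519, 0.0601, 0.1076]
tcp_rot: [[0.007, -1.0, -0.021], [-1.0, -0.007, 0.011], [-0.011, 0.021, -1.0]]
force: [-0.2, 0.0, -5.1]
opening: 0.595
```

```bash
python3 -c "
from h import *
st();go(pt('T',-.006,.11),B['T'][1])"
```

```text
t 29.88 pos [0.519  0.0601 0.1076] yawx -89.6 tilt z [-0.021  0.011 -1.   ] F [-0.21  0.03 -5.09] M [ 0.007 -0.072 -0.048] op 0.595 J [ -6.   32.7 101.8   0.7  46.8  83.2]
p [0.515  0.2506 0.11  ] d(cm) [-19.05   0.28  -0.02] twist 6.2
```

Call:
arm_command(plan=[{"dx": -3, "dy": 0, "dz": 0, "twist": 1, "claw": 0.3}, {"dx": -6, "dy": 0.1, "dz": 0, "twist": 2, "claw": 0.3}, {"dx": -9, "dy": 0.1, "dz": 0, "twist": 3, "claw": 0.3}, {"dx": -12, "dy": 0.2, "dz": 0, "twist": 4, "claw": 0.3}, {"dx": -15, "dy": 0.2, "dz": 0, "twist": 5, "claw": 0.3}, {"dx": -17.5, "dy": 0.3, "dz": 0, "twist": 6, "claw": 0.3}, {"dx": -19, "dy": 0.3, "dz": 0, "twist": 6.2, "claw": 0.3}, {"dx": -19, "dy": 0.3, "dz": 0, "twist": 6.2, "claw": 0.3}])

```text
time_s: 30.55
position: [0.5142, 0.2534, 0.1098]
tcp_rot: [[-0.098, -0.995, -0.021], [-0.995, 0.098, 0.013], [-0.01, 0.022, -1.0]]
force: [0.0, -1.0, -4.4]
opening: 0.594
```

```bash
python3 -c "
from h import *
st();go(pt('T',-.006,.021),B['T'][1])
im=bot.capture('side')
cv2.imwrite('pics/s16.png',im[:,:,::-1])
im=bot.capture('top')
cv2.imwrite('pics/t16.png',im[:,:,::-1])"
```

```text
t 30.55 pos [0.5142 0.2534 0.1098] yawx -95.6 tilt z [-0.021  0.013 -1.   ] F [ 0.03 -1.01 -4.36] M [ 0.    -0.118  0.003] op 0.594 J [ 14.5  35.3  94.7   1.3  51.  109.3]
p [0.515  0.2506 0.021 ] d(cm) [ 0.36 -0.31  8.87] twist 0.2
```

View pics/s16.png

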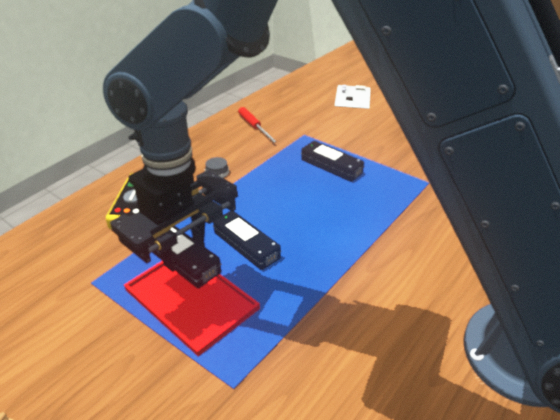

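View pics/t16.png

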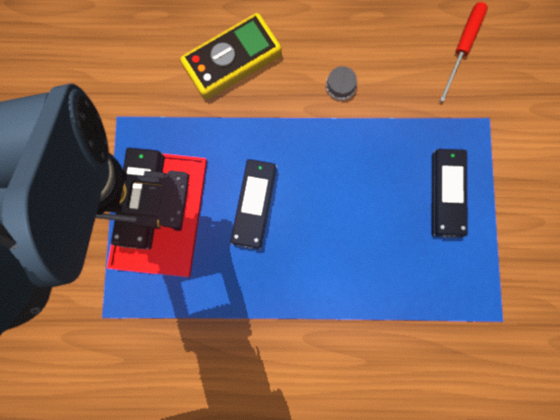

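The box is above the tray in both views, and the left and right boxes are in place. Lowering.

Call:
arm_command(plan=[{"dx": 0.3, "dy": -0.3, "dz": 2, "twist": 0, "claw": 0.3}, {"dx": 0.3, "dy": -0.3, "dz": 4, "twist": 0, "claw": 0.3}, {"dx": 0.3, "dy": -0.3, "dz": 6, "twist": 0, "claw": 0.3}, {"dx": 0.3, "dy": -0.3, "dz": 7.5, "twist": 0, "claw": 0.3}, {"dx": 0.3, "dy": -0.3, "dz": 8.3, "twist": 0, "claw": 0.3}, {"dx": 0.3, "dy": -0.3, "dz": 8.7, "twist": 0, "claw": 0.3}, {"dx": 0.3, "dy": -0.3, "dz": 8.8, "twist": 0, "claw": 0.3}, {"dx": 0.3, "dy": -0.3, "dz": 8.8, "twist": 0, "claw": 0.3}])

```text
time_s: 31.32
position: [0.5154, 0.2477, 0.0218]
tcp_rot: [[-0.1, -0.995, -0.021], [-0.995, 0.1, 0.01], [-0.008, 0.022, -1.0]]
force: [1.1, -0.5, -5.0]
opening: 0.597
```

```bash
python3 -c "
from h import *
st()
im=bot.capture('side')
cv2.imwrite('pics/s17.png',cv2.resize(im[150:370,80:300],None,fx=2.7,fy=2.7,interpolation=cv2.INTER_CUBIC)[:,:,::-1])"
```

```text
t 31.32 pos [0.5154 0.2477 0.0218] yawx -95.7 tilt z [-0.021  0.01  -1.   ] F [ 1.13 -0.55 -5.03] M [-0.014 -0.011  0.041] op 0.597 J [ 14.   43.4  97.    1.3  40.7 108.7]
```

View pics/s17.png

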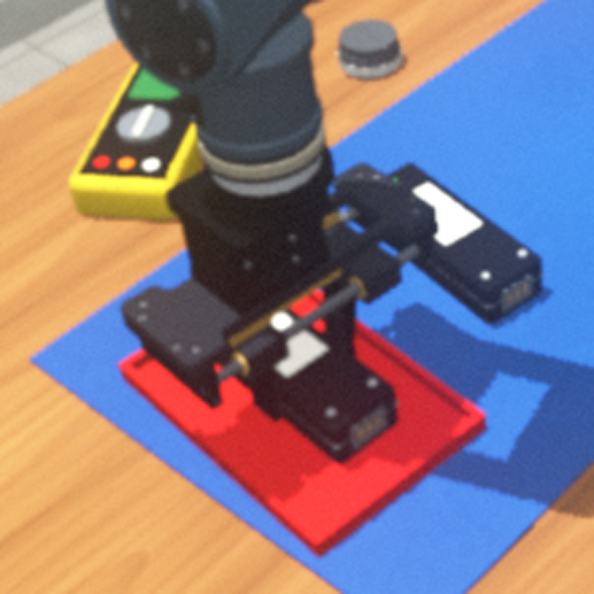

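The box is inside the walls but still carried (Fz −5). Going down a little more, then releasing.

Call:
arm_command(plan=[{"dx": 0, "dy": 0, "dz": 0.1, "twist": 0, "claw": 0.3}, {"dx": 0, "dy": 0, "dz": 0.2, "twist": 0, "claw": 0.3}, {"dx": 0, "dy": 0, "dz": 0.25, "twist": 0, "claw": 0.3}, {"dx": 0, "dy": 0, "dz": 0.25, "twist": 0, "claw": 0.3}])

```text
time_s: 31.7
position: [0.5157, 0.248, 0.0201]
tcp_rot: [[-0.1, -0.995, -0.02], [-0.995, 0.099, 0.011], [-0.009, 0.021, -1.0]]
force: [0.6, -0.6, -5.5]
opening: 0.594
```

Call:
arm_command(plan=[{"dx": 0, "dy": 0, "dz": 0, "twist": 0, "claw": 0.6}, {"dx": 0, "dy": 0, "dz": 0, "twist": 0, "claw": 0.65}, {"dx": 0, "dy": 0, "dz": 0, "twist": 0, "claw": 0.8}, {"dx": 0, "dy": 0, "dz": 0, "twist": 0, "claw": 0.8}, {"dx": 0, "dy": 0, "dz": 0, "twist": 0, "claw": 0.8}, {"dx": 0, "dy": 0, "dz": -2, "twist": 0, "claw": 0.8}, {"dx": 0, "dy": 0, "dz": -5, "twist": 0, "claw": 0.8}, {"dx": 0, "dy": 0, "dz": -8, "twist": 0, "claw": 0.8}])

```text
time_s: 32.37
position: [0.5165, 0.2469, 0.1002]
tcp_rot: [[-0.1, -0.995, -0.023], [-0.995, 0.099, 0.01], [-0.008, 0.024, -1.0]]
force: [1.2, 0.6, 0.0]
opening: 0.801
```

Call:
arm_command(plan=[{"dx": 0, "dy": 4, "dz": -4, "twist": 0, "claw": 0.8}, {"dx": 0, "dy": 8, "dz": -7, "twist": 0, "claw": 0.8}, {"dx": 4, "dy": 10, "dz": -9, "twist": 0, "claw": 0.8}, {"dx": 8, "dy": 12, "dz": -11, "twist": 0, "claw": 0.8}, {"dx": 12, "dy": 12, "dz": -13, "twist": 0, "claw": 0.8}, {"dx": 16, "dy": 12, "dz": -15, "twist": 0, "claw": 0.8}, {"dx": 20, "dy": 12, "dz": -15, "twist": 0, "claw": 0.8}, {"dx": 24, "dy": 12, "dz": -15, "twist": 0, "claw": 0.8}])

```text
time_s: 33.03
position: [0.38, 0.0452, 0.2508]
tcp_rot: [[-0.098, -0.995, -0.018], [-0.995, 0.097, 0.009], [-0.008, 0.018, -1.0]]
force: [1.2, -1.1, 0.6]
opening: 0.804
```

```bash
python3 -c "
from h import *
st()
im=bot.capture('side')
cv2.imwrite('pics/s18.png',im[:,:,::-1])
im=bot.capture('top');find(im)
cv2.imwrite('pics/t18.png',im[:,:,::-1])"
```

```text
t 33.03 pos [0.38   0.0452 0.2508] yawx -95.6 tilt z [-0.018  0.009 -1.   ] F [ 1.16 -1.13  0.65] M [-0.021 -0.031  0.059] op 0.804 J [-10.4   9.1 111.7   0.4  60.3  85. ]
label [156. 198.] 701.0 ctr [0.5411 0.2471] size [0.0352 0.0627] long-axis deg -5.6
label [254. 195.] 668.5 ctr [0.5471 0.0809] size [0.0343 0.0624] long-axis deg -9.8
label [452. 184.] 690.5 ctr [ 0.5689 -0.255 ] size [0.0335 0.0619] long-axis deg -2.8
box [325. 342.] 1264.5 ctr [ 0.3152 -0.0342] size [0.0249 0.2543] long-axis deg -8.0
box [146. 330.] 4728.5 ctr [0.3335 0.2303] size [0.0769 0.334 ] long-axis deg -20.7
box [447. 193.] 1829.0 ctr [ 0.5543 -0.2493] size [0.0566 0.1492] long-axis deg -2.3
box [218.  61.] 1516.5 ctr [0.7962 0.1482] size [0.0662 0.0983] long-axis deg -57.6
tray [154. 197.] 4287.0 ctr [0.5208 0.2503] size [0.141  0.2093] long-axis deg -5.9
```

View pics/s18.png

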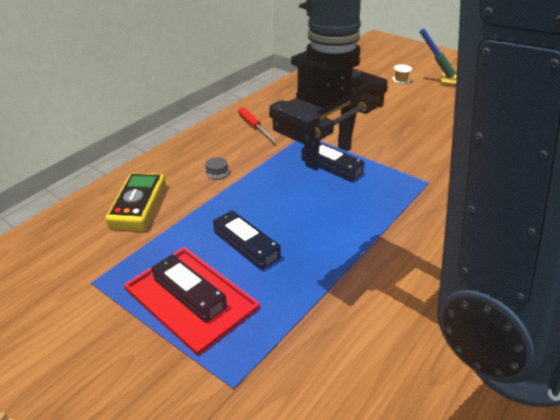

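View pics/t18.png

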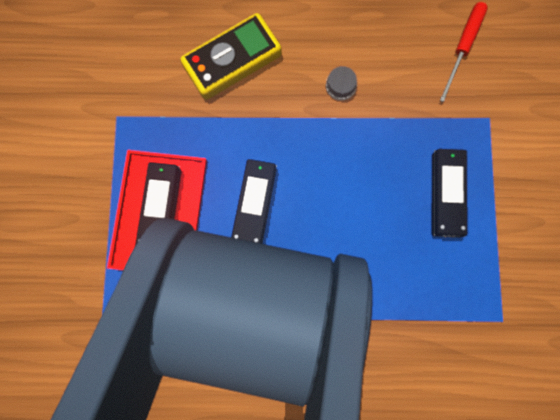

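The side view shows the box flat in the tray (about (188,287)), clear of the walls. In the top view its centre is about 6 mm from the tray's, R is within 1 mm of where it started, and L hasn't moved. I'll let the arm settle and hand in.

Call:
arm_command(plan=[{"dx": 0, "dy": 0, "dz": 0, "twist": 0, "claw": 0.8}, {"dx": 0, "dy": 0, "dz": 0, "twist": 0, "claw": 0.8}, {"dx": 0, "dy": 0, "dz": 0, "twist": 0, "claw": 0.8}, {"dx": 0, "dy": 0, "dz": 0, "twist": 0, "claw": 0.8}])

```text
time_s: 33.47
position: [0.3804, 0.0425, 0.2499]
tcp_rot: [[-0.106, -0.994, -0.019], [-0.994, 0.106, 0.008], [-0.006, 0.02, -1.0]]
force: [0.3, -0.2, 0.2]
opening: 0.805
```

```bash
python3 -c "
from h import *
st();print(bot.hand_in())"
```

```text
t 33.47 pos [0.3804 0.0425 0.2499] yawx -96.1 tilt z [-0.019  0.008 -1.   ] F [ 0.33 -0.21  0.16] M [ 0.02  -0.031  0.047] op 0.805 J [-10.7   9.3 111.6   0.3  60.2  85.3]
the job is handed in; nothing more can be done
None
```

The middle power supply (as seen from the top camera) is the one with the loose part. It now lies flat in the red tray, and I handed the job in at 33.5 s; no verdict was reported.

- **How I tipped them:** the tool can't tilt, so I gripped each box near one end and raised it until it pivoted in the fingers. Then I lifted it level by its middle and measured the moment, once after each tip direction.
- **Right-hand box:** the moment was +0.023 then +0.012 N·m, so it is sound.
- **Middle box:** the moment was +0.111 then −0.037 N·m, a change of 0.15 against the 0.17 expected for a rattler.
- **Left-hand box:** I neither tipped nor touched it; I took it as sound because exactly one box rattles.

**Last checks:** in the final pictures the rattler lay inside the tray walls, with its centre about 6 mm from the tray's. The right-hand box was within about 1 mm of its start, the left-hand one had not moved, and the arm was clear with near-zero force.

**What went less smoothly:**
- The middle box first came up nearly level on its second tip, so I gripped it nearer the end and used a quick upward jerk.
- While lowering that box after its first tip, the fingers pressed it down with a reading of about 40 N at the wrist, well under the 120 N wrist limit.
- The wrist still read about 5 N just before I released the box into the tray, so it may have settled the last millimetre or so on its own.

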